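Change the stall's supply over from mains to generator

TASK

Change the stall's supply over from the mains to the generator at the grey changeover box: swing the clear cover right up by its yellow tab, turn the red handle from the blue mark on the left to the upright centre-off position, leave it at off for two full seconds so that everything connected runs down, and then turn it fully on to the amber mark on the right. Finally lower the cover until it is fully shut, let go, and leave the things round the box where they are.

Things in the scene. Friction and masses are not known exactly. Their poses are not given: they have to be found in the camera images.
- changeover_box: Grey sloping box, fixed, 184 deep x 200 wide x 150 mm high (63 mm at its front edge). Origin: on the underside, mid-width, 79 mm behind the front; x from front to back, y to the left seen from the front, z up. The front slopes at 33 deg: its outward normal is (-0.545, 0, 0.839) in box axes. A well in it, 176 wide x 155 x 48 mm deep, holds the handle; the cover lies over it. Inlets stand 25 mm out behind
- cover_hinge (a point): Middle of the cover's hinge line, which runs along box y at the top of the slope, at (0.055, 0, 0.150) in the box frame. Axes as the box's. With the cover fully up, its free edge leans 26 deg from upright towards the robot and overhangs the handle: a hand cannot come down vertically on the handle, but one leaning back 33 deg (along the slope's normal) has room
- cover_tab (a point): Grip centre of the yellow pull tab amid the cover's free edge: a tongue 24 mm wide (along the hinge), 12 thick, 50 mm out from the edge; this point is 19 mm from its tip. It lies 190 mm from the hinge line along the cover and 5 mm out; z is 51 mm shut, 323 fully up. Pinched across its width it turns between the fingers, so the hand need not. Axes: x tip to hinge, y along hinge, z out of the cover
- cover (a joint): Angle of the clear cover (159 x 196 x 7 mm, 0.22 kg, dark frame) in rad: 0 shut on the slope; grows as its free edge swings up and back; stop at 1.70. A friction hinge (0.32 N m) holds it at any angle; moving it takes about 1 to 3 N at the tab
- handle_grip (a point): Grip point on the handle's turning axis, 30 mm out from the well's bottom, at (-0.004, 0, 0.090) in the box frame. The red bar is 90 mm long (50 on the pointer side of this point, 40 on the other), 18 wide (grip across this); it stands from 10 to 44 mm above the well's bottom. Axes: x along the bar to its white pointer, y across it, z out of the slope along the turning axis
- handle (a joint): Red handle in rad: -0.70 pointer up-left at the blue mark (mains, where it starts), 0 pointer straight up the slope (centre off), +0.70 up-right at the amber mark (generator); grows clockwise seen facing the slope. Hard stops at -0.70 and 0.70. A spring detent snaps it to -0.70, 0 or 0.70, whichever is nearest, and holds it; it takes up to 0.3 N m to turn
- jar: Loose lidded jar with gold lid, 59 mm diameter, 50 mm high, beside the box on the left; origin at the centre of its underside. Bystander
- paper_cup: Loose white paper cup, green inside, 50 mm diameter, 39 mm high, left of the box towards the back; origin at the centre of its underside. Bystander
- tape_roll: Loose roll of cream tape lying flat, 84 mm diameter, 18 mm high, beside the box on the right; origin at the centre of its underside. Bystander
- sanding_block: Loose cork sanding block 112 x 69 x 30 mm, right of the box towards the back; origin at the centre of its underside. Bystander

How it is judged:
By the outcome, as a careful person would: the job done as asked, in the order asked, and still so for the second after the job is handed in, with the robot touching nothing.
It also fails if it takes over 61 s, if anything falls off the work surface, if the arm or the gripper's body presses on something with over 40 N, if the wrist force passes 120 N, or if a joint passes its speed limit or range.

ROBOT

A 6-joint arm with a two-finger parallel gripper is mounted at the origin on a cart in front of the work surface, level with it; the furniture and walls round the work are solid. World frame = base frame: x ahead of the robot, y to its left, z up, the work surface at z = 0. Lengths are in m, angles in degrees, forces in N, time in s.
With the tool pointing down it reaches from about 0.3 to 0.875 m from the base axis. Payload 6.4 kg.
Tool frame: the origin (TCP) lies at the very end of the fingers, on their centre line; the grasp point (between the pads) lies 19 mm behind it; z points along the fingers, y is the direction in which the jaws open and shut (so a half turn about z gives the same grasp; the last joint's range is limited). The gripper opens to 88 mm and grips with 3 to 60 N. Pads are 18 mm wide; open, the fingers measure 123 mm over their backs; the gripper's body (75 mm by 187 mm) begins 45 mm behind the grasp point.
Start: joints at [62.034, 10.359, 92.074, -0, 77.567, -11.82], TCP at [0.16, 0.552, 0.239] pointing down, gripper open.
Joint ranges: [-171.53, 171.53], [-51.25, 118.39], [17.06, 147.69], [-65.23, 245.23], [0, 150.52], [-178.68, 178.68]. Speed limits (degrees/s): [147.25, 147.25, 172.46, 180, 180, 180].

INTERFACE

Orientations are given as a 3x3 rotation matrix whose columns are the frame's x, y, z axes.
In Python, from station import get_obs, camera, hand_in, search_frame, silhouettes, spot_point gives the robot as it stands.
- The arm moves only by the tool drive_tool, never from a script. Its argument "deltas" is a list of rows, each an object with "fingers": the finger opening in cm, from 0 to 8.81; "xyz": the shift along the tool's x, y, z in cm, a list of three; "rot": the turn, a rotation vector about the tool's x, y, z in rad, a list of three. A call has 1 to 5 rows; each row is the pose to reach, as a shift and turn from the pose commanded when the call began, along the tool's axes at that moment; what a row does not reach only later rows make up. A row lasts 1/10 s, in which the tool goes at most 50 mm and 8.59 degrees, less where a joint would pass 70% of its speed; a pose out of reach is approached as far as the arm can. A call with a gripper value outside its range is refused whole. The fingers move at their own pace and stop on an object; "newtons" is the grip in N (left out, the last holds). Time passes only in rows, so rows that repeat a pose let the fingers close. It gives the time, the measured TCP pose, the force and the opening at its end, in the units of the state.
- get_obs(): the state, without advancing time (a new reading comes with each control period).
- camera(name): name is "scene" or "top" or "wrist"; returns a dict with "color" (400x640x3 uint8, red, green, blue), "range_z" (400x640 float32, m along the optical axis (not along the pixel's ray), 0 where there is no reading), "K" (3x3 intrinsics, pixels), "dist_coeffs" ([k1, k2, p1, p2, k3] as OpenCV has them; the pictures are not rectified), "R" (3x3) and "t" (3): a world point X has camera coordinates R X + t. Camera axes: x right, y down, z forward; pixel columns grow to the right and rows downward; lengths in m; the calibration is good to about 2 mm. A picture is of the moment at which its call begins.
- hand_in(): hands the job in, once; it reports no verdict.
Trained networks look in a picture, given as the dict that the camera call returned (one of the last four; its "shot" number tells which), for a name from the list of things; names that differ only in an ending like _2 or _b are one class to them, and where a whole thing is asked for, a point or a joint stands for the part that bears it (a point fixed in the world has none). Each returns a list of dicts, best first, with "conf" (0 to 1); they miss things now and then, are a little off and sometimes report something else, mostly with a low value. They report only what shows in the picture. A call takes as long as a camera call.
- search_frame(picture, target): "location" ([row, column] in pixels, amid what is visible of it).
- silhouettes(picture, target): "region" (400x640 bool, what is visible of it) and "location" ([row, column] in pixels, amid what is visible of it).
- spot_point(picture, target): "location" ([row, column] in pixels: a listed point, or the origin of a listed thing).
The state is a dict: "time": time; "q": joint angles; "joint_vel": joint speeds; "effort": joint torques, N m; "tcp_pos": TCP position; "tcp_rot": TCP orientation; "ft_force": force on the tool from outside, world axes, zero at the start; "wrist_torque": the same for the moment, N m; "finger_gap": finger opening in m.
Only numpy, scipy, OpenCV 4.12 (cv2) and the standard library are available. Lean on these libraries where they do the work, as an engineer would, in place of code of your own. Each camera call takes 0.05 s, during which the arm holds its last target.

## Working session

There is one attempt and no reset: what is moved stays moved. The work goes in short steps, Python scripts to look and compute and a tool call to move; the robot and the scene stay as the last step left them, time stands still between calls to the robot, and variables do not carry over. Pictures are saved under pics/ and viewed, and the job is handed in when it is done.

Besides the shell and the picture viewer there is one more tool, called after ">>>" as name([rows], argument=value, ...), one row to a line, values as JSON. drive_tool: Moves the arm, as the interface text tells. Its arguments: {"type":"object","properties":{"deltas":{"type":"array","items":{"type":"object","properties":{"fingers":{"type":"number"},"xyz":{"type":"array","items":{"type":"number"}},"rot":{"type":"array","items":{"type":"number"}}}}},"newtons":{"type":"number"}},"required":["deltas"]}

```bash
ls; mkdir -p pics; cat > h.py <<'E'
import numpy as np, cv2
from station import *
def save(p,n): cv2.imwrite('pics/'+n+'.png', p['color'][:,:,::-1])
def ray(p,rc,z=None):
    K=np.array(p['K']);d=np.array(p['dist_coeffs']);R=np.array(p['R']);t=np.array(p['t'])
    u=cv2.undistortPoints(np.array([[[rc[1],rc[0]]]],float),K,d)[0,0]
    if z is None:
        z=p['range_z'][int(rc[0]),int(rc[1])]
    return R.T@(np.array([u[0]*z,u[1]*z,z])-t)
def proj(p,X):
    r,_=cv2.Rodrigues(np.array(p['R']));q,_=cv2.projectPoints(np.array(X,float).reshape(-1,3),r,np.array(p['t'],float),np.array(p['K']),np.array(p['dist_coeffs']));return q[:,0]
E
python3 - <<'E'
from h import *
np.set_printoptions(precision=4,suppress=True)
print(get_obs())
for c in ['scene','top']:
    p=camera(c);save(p,c+'0');print(c,p['R'],p['t'])
    for n in ['changeover_box','cover_hinge','cover_tab','handle_grip','jar','tape_roll']:
        for r in spot_point(p,n)[:2]:
            print(n,r['conf'],r['location'],ray(p,r['location']))
E
```

```text
pics
{'time': 0.0, 'q': array([ 62.0328,  10.4014,  92.1296,   0.0004,  77.5672, -11.8224]), 'joint_vel': array([-0.0834,  0.0869, -0.0992, -0.0387,  0.077 ,  0.0671]), 'effort': array([  0.0003, -43.3852, -34.1856,   0.0703,   0.0383,  -0.0002]), 'tcp_pos': array([0.1596, 0.5519, 0.2378]), 'tcp_rot': array([[-0.9606,  0.2781, -0.0008],
       [ 0.2781,  0.9606, -0.0015],
       [ 0.0004, -0.0017, -1.    ]]), 'ft_force': array([-0.7032,  0.3997, -0.1203]), 'wrist_torque': array([0.0303, 0.0092, 0.0628]), 'finger_gap': 0.08859909837679002}
scene [[ 0.7739 -0.6331 -0.0158]
 [-0.4618 -0.5471 -0.6982]
 [ 0.4334  0.5476 -0.7157]] [-0.4892  0.3611  0.6647]
changeover_box 0.76 [237.3, 312.8] [ 0.5459 -0.0959  0.1049]
cover_hinge 0.79 [183.4, 328.9] [ 0.6441 -0.0333  0.157 ]
cover_tab 0.96 [244.4, 268.1] [ 0.4752 -0.0234  0.0662]
jar 0.7 [198.1, 277.2] [0.557  0.0527 0.0997]
tape_roll 0.62 [301.4, 325.8] [ 0.5061 -0.1859  0.0035]
top [[ 0.0167 -0.9999 -0.0039]
 [-0.9896 -0.016  -0.1426]
 [ 0.1425  0.0062 -0.9898]] [-0.0243  0.6225  0.9656]
changeover_box 0.86 [210.2, 326.1] [ 0.5791 -0.027   0.119 ]
changeover_box 0.51 [177.7, 331.3] [ 0.6465 -0.037   0.1503]
cover_hinge 0.71 [174.8, 327.1] [ 0.6529 -0.0278  0.1493]
cover_tab 0.55 [253.4, 319.6] [ 0.4843 -0.0139  0.0702]
jar 0.96 [204.2, 257.5] [0.5982 0.1363 0.0506]
jar 0.55 [175.8, 329.1] [ 0.6511 -0.0322  0.1476]
tape_roll 0.56 [246.8, 388.6] [ 0.5034 -0.1833  0.0026]
```

View pics/scene0.png

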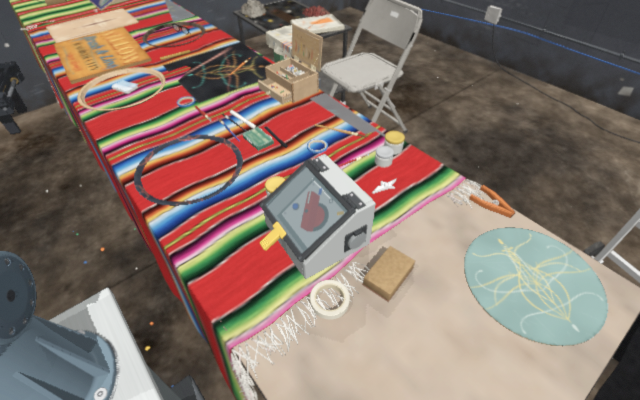

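View pics/top0.png

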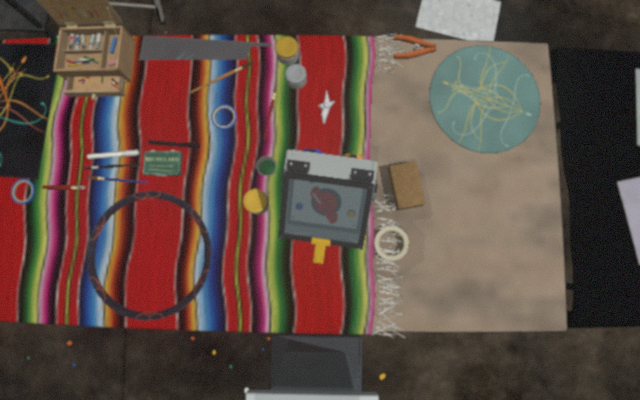

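The scene view shows the box facing the robot: tab at about (270,237), handle at about (315,210), tape at (330,298), sanding block at (388,272). In the top view the tab is at (320,250) and the box is turned a few degrees. Next I'll fit its pose.

```bash
cat >> h.py <<'E'
def cloud(p,mask):
    K=np.array(p['K']);d=np.array(p['dist_coeffs']);R=np.array(p['R']);t=np.array(p['t'])
    z=p['range_z'];v,u=np.nonzero(mask&(z>0))
    n=cv2.undistortPoints(np.stack([u,v],1).astype(float)[:,None],K,d)[:,0]
    zz=z[v,u][:,None]
    return (np.hstack([n*zz,zz])-t)@R,u,v
E
python3 - <<'E'
from h import *
np.set_printoptions(precision=4,suppress=True)
for c in ['top','scene']:
    p=camera(c)
    for n in ['changeover_box','cover','cover_tab','handle']:
        s=silhouettes(p,n)
        if not s: print(c,n,'none');continue
        m=s[0]['region'];P,u,v=cloud(p,m);print(c,n,s[0]['conf'],m.sum(),P.min(0),P.max(0),np.median(P,0))
    P,u,v=cloud(p,np.ones((400,640),bool))
    near=(abs(P[:,0]-.6)<.2)&(abs(P[:,1]+.03)<.2)
    T=near&(abs(P[:,2]-.15)<.006)&(P[:,0]>.61)
    Q=P[T];r=cv2.minAreaRect(Q[:,:2].astype(np.float32));print(c,'top plate',T.sum(),r,Q[:,2].mean(),Q.mean(0))
    print(cv2.boxPoints(r))
    # slope plane
    S=near&(P[:,2]>.075)&(P[:,2]<.14)&(P[:,0]>.5)&(abs(P[:,1]+.03)<.07)&(P[:,0]<.65)
    Q=P[S]; 
    for _ in range(4):
        cc=Q.mean(0);nn=np.linalg.svd(Q-cc)[2][2];nn*=np.sign(nn[2]);e=(Q-cc)@nn;k=abs(e)<max(.003,1.*e.std());Q=Q[k]
    print('slope',len(Q),S.sum(),nn,np.degrees(np.arctan2(-nn[1],-nn[0])),cc,e.std())
    print(c,'white surf z', np.median(P[(abs(P[:,0]-.55)<.1)&(abs(P[:,1]-.22)<.05)],0))
E
```

```text
top changeover_box 0.77 8486 [ 0.4622 -0.155  -0.0019] [0.7506 0.0912 0.1645] [ 0.6037 -0.0238  0.1294]
top cover 0.69 5995 [ 0.4646 -0.1281  0.0027] [0.6581 0.0817 0.1626] [ 0.5775 -0.0205  0.118 ]
top cover_tab 0.63 6236 [ 0.4613 -0.1331 -0.0014] [0.6732 0.093  0.1626] [ 0.5776 -0.0197  0.1173]
top handle none
top top plate 2741 ((0.6584393382072449, -0.03242561221122742), (0.2008437216281891, 0.08203152567148209), 84.31481170654297) 0.15049136380849273 [ 0.6618 -0.0326  0.1505]
[[ 0.6077 -0.1283]
 [ 0.6893 -0.1364]
 [ 0.7092  0.0634]
 [ 0.6276  0.0716]]
slope 3016 3317 [-0.4714  0.0573  0.8801] -6.924881828007467 [ 0.5641 -0.0298  0.1108] 0.0013528275908899854
top white surf z [0.5462 0.221  0.004 ]
scene changeover_box 0.66 9191 [ 0.4631 -0.1467  0.0024] [0.8176 0.2042 0.1636] [ 0.5913 -0.0641  0.113 ]
scene cover 0.88 5287 [ 0.4641 -0.1296  0.0045] [0.6578 0.1343 0.1618] [ 0.5738 -0.0305  0.1167]
scene cover_tab 0.83 5458 [ 0.4631 -0.1296  0.0024] [0.7602 0.2113 0.1632] [ 0.5736 -0.0304  0.1162]
scene handle none
scene top plate 1896 ((0.6592096090316772, -0.03444593399763107), (0.20227646827697754, 0.08499248325824738), 85.04749298095703) 0.15118537752529077 [ 0.6584 -0.0452  0.1512]
[[ 0.6081 -0.1315]
 [ 0.6928 -0.1389]
 [ 0.7103  0.0626]
 [ 0.6256  0.07  ]]
slope 2728 2882 [-0.4753  0.0567  0.878 ] -6.8005040162224 [ 0.5625 -0.0337  0.1106] 0.0011576224497401638
scene white surf z [0.5332 0.2233 0.0055]
```

```bash
python3 - <<'E'
from h import *
a=camera('top')['color'][120:300,220:460];cv2.imwrite('pics/tc.png',cv2.resize(a,None,fx=3.2,fy=3.2,interpolation=3)[:,:,::-1])
E
```

```text
(no output)
```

View pics/tc.png

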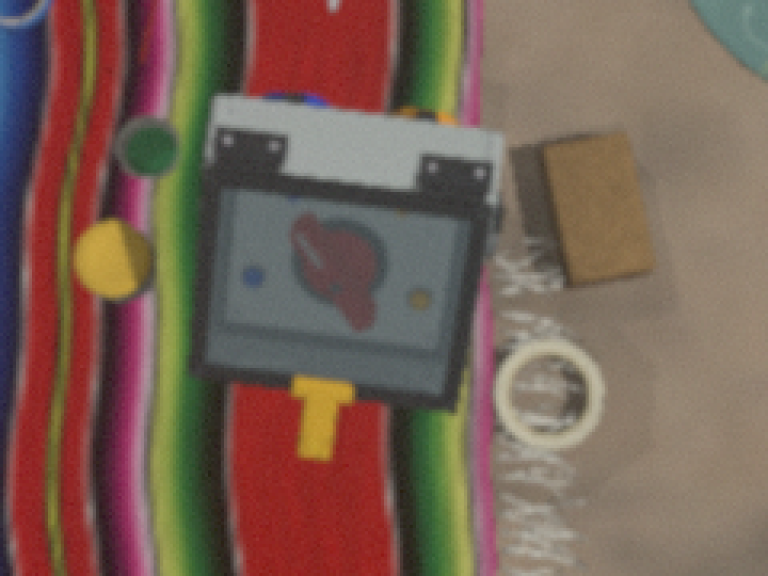

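```bash
cat >> h.py <<'E'
def boxT(o,yaw):
    c,s=np.cos(np.radians(yaw)),np.sin(np.radians(yaw))
    return np.array([[c,-s,0],[s,c,0],[0,0,1]]),np.array([o[0],o[1],0.])
def tabpt(a,r=.190,h=.005,y=0):
    # cover angle a; in box frame. shut: dir down slope (-.839,0,-.545), normal (-.545,0,.839)
    d=np.array([-.839,0,-.545]);n=np.array([-.545,0,.839])
    dd=np.cos(a)*d+np.sin(a)*n; nn=np.cos(a)*n-np.sin(a)*d
    return np.array([.055,y,.150])+r*dd+h*nn
E
python3 - <<'E'
from h import *
np.set_printoptions(precision=4,suppress=True)
B,o=boxT((.596,-.026),-6.2)
print(tabpt(0),tabpt(1.7))
for c in ['top','scene']:
    p=camera(c);im=p['color'].copy()
    hsv=cv2.cvtColor(im,cv2.COLOR_RGB2HSV)
    m=(hsv[:,:,0]>18)&(hsv[:,:,0]<32)&(hsv[:,:,1]>150)&(hsv[:,:,2]>120)
    P,u,v=cloud(p,m);k=(P[:,0]>.42)&(P[:,0]<.53)&(P[:,1]<.03)&(P[:,1]>-.08)
    Q=(P[k]-o)@B;print(c,k.sum(),'tab cloud in box',Q.min(0),Q.max(0),np.median(Q,0))
    pts=[]
    for X in [(.105,.1,.15),(.105,-.1,.15),(.055,.1,.15),(.055,-.1,.15),(-.079,.1,.063),(-.079,-.1,.063),(-.079,.1,0),(-.079,-.1,0),(.105,-.1,0),(-.004,0,.09)]: pts.append(X)
    pts+= [tabpt(0),tabpt(0,.209,.005,.012),tabpt(0,.209,.005,-.012)]
    uv=proj(p,np.array(pts)@B.T+o)
    big=cv2.resize(im,None,fx=4,fy=4,interpolation=3)
    for q in uv: cv2.circle(big,tuple(int(round(a*4+1.5)) for a in q),3,(0,255,255),-1)
    cx,cy=(int(4*uv[:,0].mean()),int(4*uv[:,1].mean()))
    cv2.imwrite('pics/ov_%s.png'%c,big[cy-290:cy+290,cx-350:cx+350,::-1])
E
```

```text
[-0.1071  0.      0.0506] [-0.0226  0.      0.3236]
top 281 tab cloud in box [-0.1327 -0.0207  0.0581] [-0.0789  0.0232  0.0898] [-0.0987  0.0016  0.0786]
scene 2 tab cloud in box [-0.1164 -0.0117  0.0613] [-0.1007 -0.0108  0.0692] [-0.1085 -0.0113  0.0653]
```

View pics/ov_top.png

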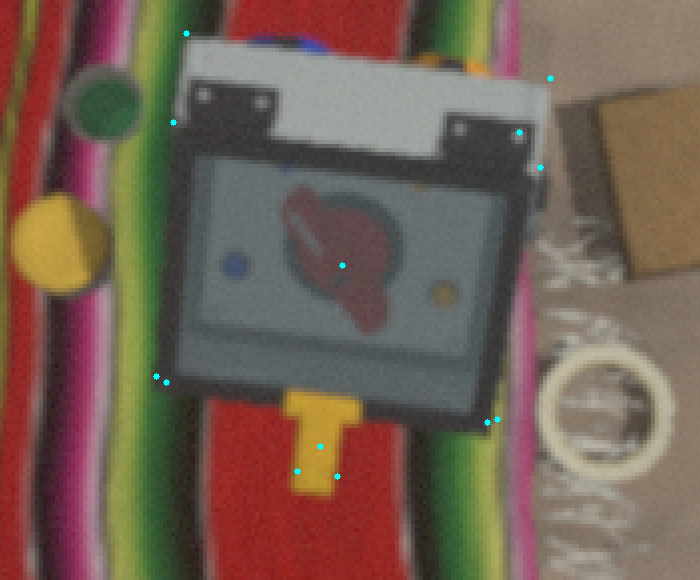

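View pics/ov_scene.png

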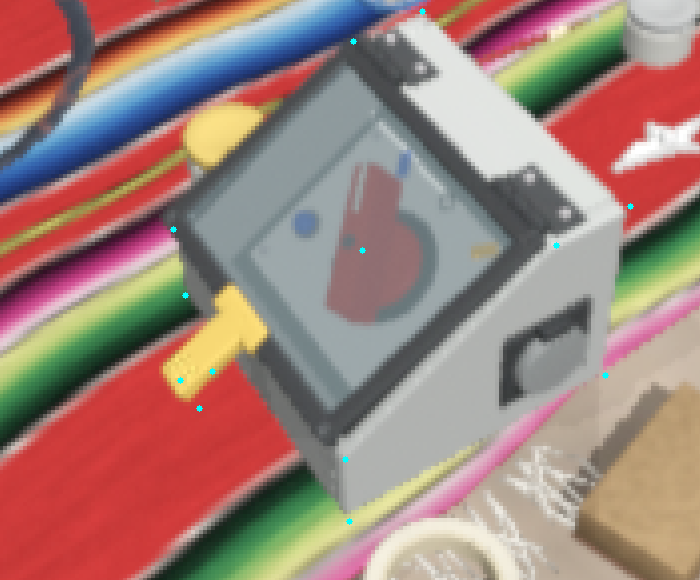

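```bash
python3 - <<'E'
from h import *
from scipy.optimize import least_squares
np.set_printoptions(precision=4,suppress=True)
B,o=boxT((.596,-.026),-6.2)
M=[(.105,.1,.15),(.105,-.1,.15),(.055,.1,.15),(.055,-.1,.15),(-.079,.1,.063),(-.079,-.1,.063),(-.079,.1,0),(-.079,-.1,0),(.105,-.1,0),(-.004,0,.09),tabpt(0),tabpt(0,.209,.005,.012),tabpt(0,.209,.005,-.012)]
P={c:camera(c) for c in ['top','scene']}
org={}
for c in P:
    uv=proj(P[c],np.array(M)@B.T+o); org[c]=(int(4*uv[:,0].mean())-350,int(4*uv[:,1].mean())-290)
obs=[('top',(.105,.1,.15),(186,38)),('top',(.105,-.1,.15),(549,85)),('top',tabpt(0,.209,.011,.012),(291,491)),('top',tabpt(0,.209,.011,-.012),(334,495)),
('scene',(-.079,-.1,0),(346,513)),('scene',(.105,-.1,.15),(622,203)),('scene',(.105,.1,.15),(415,18)),('scene',tabpt(0,.209,.011,.012),(165,370)),('scene',tabpt(0,.209,.011,-.012),(185,397)),('scene',(.105,-.1,0),(604,374))]
def res(x):
    B,o=boxT(x[:2],x[2]);o=o+[0,0,x[3] if len(x)>3 else 0];r=[]
    for c,X,q in obs:
        uv=proj(P[c],B@np.array(X)+o)[0]; r+=list((uv*4+1.5-np.array(org[c])-q)/4)
    return np.array(r)
for x0 in ([.596,-.026,-6.2],[.596,-.026,-6.2,0]):
    s=least_squares(res,x0,x_scale=[.01,.01,1,.01][:len(x0)],loss='soft_l1');print(s.x,'\n',res(s.x).reshape(-1,2))
E
```

```text
[ 0.5929 -0.0238 -6.425 ] 
 [[-0.8335  0.022 ]
 [-0.63   -0.3004]
 [ 0.0319 -2.3367]
 [-0.5972 -2.0126]
 [-1.0925  2.2002]
 [ 0.1849  1.1581]
 [ 0.3828 -1.5874]
 [ 0.3869  1.7614]
 [ 0.1795  2.1667]
 [-1.3894  0.536 ]]
[ 0.5913 -0.0251 -6.5478  0.0067] 
 [[-0.3793 -0.095 ]
 [ 0.486  -0.1376]
 [ 0.4221 -1.6227]
 [-0.1393 -1.2673]
 [-1.5313  1.4269]
 [ 0.4049 -0.1755]
 [ 0.3472 -3.1581]
 [-0.2963  0.6541]
 [-0.5006  1.1038]
 [-1.2397 -0.3263]]
```

```bash
python3 - <<'E'
from h import *
from scipy.optimize import least_squares
np.set_printoptions(precision=4,suppress=True)
B,o=boxT((.596,-.026),-6.2)
M=[(.105,.1,.15),(.105,-.1,.15),(.055,.1,.15),(.055,-.1,.15),(-.079,.1,.063),(-.079,-.1,.063),(-.079,.1,0),(-.079,-.1,0),(.105,-.1,0),(-.004,0,.09),tabpt(0),tabpt(0,.209,.005,.012),tabpt(0,.209,.005,-.012)]
P={c:camera(c) for c in ['top','scene']}
org={}
for c in P:
    uv=proj(P[c],np.array(M)@B.T+o); org[c]=(int(4*uv[:,0].mean())-350,int(4*uv[:,1].mean())-290)
obs=[('top',(.105,.1,.15),(186,38)),('top',(.105,-.1,.15),(549,85)),('top',1,(291,491)),('top',-1,(334,495)),
('scene',(-.079,-.1,0),(346,513)),('scene',(.105,-.1,.15),(622,203)),('scene',(.105,.1,.15),(415,18)),('scene',1,(165,370)),('scene',-1,(185,397)),('scene',(.105,-.1,0),(604,374))]
def res(x):
    B,o=boxT(x[:2],x[2]);r=[]
    for c,X,q in obs:
        if np.isscalar(X): X=tabpt(x[3],.209,.011,.012*X)
        uv=proj(P[c],B@np.array(X)+o)[0]; r+=list((uv*4+1.5-np.array(org[c])-q)/4)
    return np.array(r)
s=least_squares(res,[.596,-.026,-6.2,.05],x_scale=[.01,.01,1,.1],loss='soft_l1');print(s.x,'\n',res(s.x).reshape(-1,2))
B,o=boxT(s.x[:2],s.x[2])
for c in P:
    p=P[c];C,u,v=cloud(p,np.ones((400,640),bool));Q=(C-o)@B
    for xx in np.arange(-.14,.06,.02):
      out=[]
      for yy in (-.09,0,.088):
        k=(abs(Q[:,1]-yy)<.007)&(abs(Q[:,0]-xx)<.004)&(Q[:,2]>-.01);out+= [np.median(Q[k,2]) if k.sum() else 0]
      print(c,'%.2f'%xx,np.array(out),'model slope z %.4f'%(.15-(.055-xx)*.545/.839))
E
```

```text
[ 0.5942 -0.0246 -6.1398  0.0487] 
 [[-0.6992 -0.3803]
 [-0.4612 -1.1489]
 [ 0.3169 -0.7214]
 [-0.2095 -0.4356]
 [-0.1139  2.1368]
 [ 0.9327  0.8407]
 [ 0.7338 -1.6862]
 [-1.2205  0.4783]
 [-1.3588  0.9119]
 [-0.7275  0.2275]]
top -0.14 [0.0033 0.0048 0.0038] model slope z 0.0233
top -0.12 [0.0045 0.0668 0.003 ] model slope z 0.0363
top -0.10 [0.003  0.0771 0.0025] model slope z 0.0493
top -0.08 [0.0854 0.0858 0.0843] model slope z 0.0623
top -0.06 [0.097  0.0936 0.0947] model slope z 0.0753
top -0.04 [0.1079 0.1049 0.1062] model slope z 0.0883
top -0.02 [0.1186 0.1165 0.1172] model slope z 0.1013
top 0.00 [0.1305 0.1265 0.1279] model slope z 0.1143
top 0.02 [0.1409 0.1382 0.1386] model slope z 0.1273
top 0.04 [0.1519 0.1519 0.1514] model slope z 0.1403
scene -0.14 [0.0049 0.0051 0.0047] model slope z 0.0233
scene -0.12 [0.0046 0.0641 0.0046] model slope z 0.0363
scene -0.10 [0.004  0.0748 0.0057] model slope z 0.0493
scene -0.08 [0.0462 0.0303 0.0387] model slope z 0.0623
scene -0.06 [0.0955 0.0935 0.0958] model slope z 0.0753
scene -0.04 [0.1071 0.1046 0.1054] model slope z 0.0883
scene -0.02 [0.1188 0.116  0.1185] model slope z 0.1013
scene 0.00 [0.1298 0.1277 0.1284] model slope z 0.1143
scene 0.02 [0.1416 0.1382 0.1405] model slope z 0.1273
scene 0.04 [0.1529 0.1506 0.1513] model slope z 0.1403
```

```bash
cat >> h.py <<'E'
from scipy.spatial.transform import Rotation as Rn
BOX=((.594,-.0246),-6.2)
BB,OO=boxT(*BOX)
def toolR(lean=33,yaw=0):
    l=np.radians(lean);z=np.array([np.sin(l),0,-np.cos(l)]);y=np.array([0,1.,0]);x=np.cross(y,z)
    R=np.stack([x,y,z],1)
    return BB@R@Rn.from_rotvec([0,0,np.radians(yaw)]).as_matrix()
def delta(gbox,lean=33,yaw=0,back=0,obs=None):
    """grasp point target in box frame -> xyz(cm), rot in tool axes"""
    s=obs or get_obs();R0=np.array(s['tcp_rot']);R=toolR(lean,yaw)
    tcp=BB@np.array(gbox)+OO+R[:,2]*(.019-back)
    return np.round(R0.T@(tcp-s['tcp_pos'])*100,2),np.round(Rn.from_matrix(R0.T@R).as_rotvec(),3),tcp
E
python3 - <<'E'
from h import *
print(delta(tabpt(.06),back=.10)); print(delta(tabpt(.06),back=.0))
E
```

```text
(array([-42.29, -46.06,  11.02]), array([-0.05 , -0.574, -0.169]), array([ 0.43800108, -0.00765309,  0.12847837]))
(array([-47.65, -45.12,  19.41]), array([-0.05 , -0.574, -0.169]), array([ 0.49214642, -0.01353516,  0.04461131]))
```

>>> drive_tool([
  {"xyz": [-16,-18,2],"rot": [-0.03,-0.3,-0.09],"fingers": 4.8},
  {"xyz": [-16,-18,2],"rot": [-0.03,-0.3,-0.09],"fingers": 4.8},
  {"xyz": [-16,-18,2],"rot": [-0.03,-0.3,-0.09],"fingers": 4.8},
  {"xyz": [-16,-18,2],"rot": [-0.03,-0.3,-0.09],"fingers": 4.8},
  {"xyz": [-16,-18,2],"rot": [-0.03,-0.3,-0.09],"fingers": 4.8},
])

```text
time: 2.05
tcp_pos: [0.2634, 0.3332, 0.2184]
tcp_rot: [[-0.937, 0.186, 0.294], [0.182, 0.982, -0.04], [-0.297, 0.016, -0.955]]
ft_force: [0.3, -0.8, 0.3]
finger_gap: 0.0496
```

```bash
python3 - <<'E'
from h import *
print(get_obs()['q'],delta(tabpt(.06),back=.10))
E
```

```text
[ 45.83106697 -13.68156643 119.60844434 -15.38392593  64.43935938
 -27.80425645] (array([-19.92, -30.38,  15.1 ]), array([-0.019, -0.274, -0.079]), array([ 0.43800108, -0.00765309,  0.12847837]))
```

>>> drive_tool([
  {"xyz": [-10,-20,4],"rot": [-0.02,-0.27,-0.08],"fingers": 4.8},
  {"xyz": [-10,-20,4],"rot": [-0.02,-0.27,-0.08],"fingers": 4.8},
  {"xyz": [-10,-20,4],"rot": [-0.02,-0.27,-0.08],"fingers": 4.8},
  {"xyz": [-15,-25,8],"rot": [-0.02,-0.27,-0.08],"fingers": 4.8},
  {"xyz": [-19.9,-30.4,15.1],"rot": [-0.02,-0.27,-0.08],"fingers": 4.8},
])

```text
time: 2.55
tcp_pos: [0.3479, 0.1306, 0.1906]
tcp_rot: [[-0.834, 0.105, 0.541], [0.089, 0.994, -0.055], [-0.544, 0.002, -0.839]]
ft_force: [1.0, 0.9, 0.1]
finger_gap: 0.048
```

```bash
python3 - <<'E'
from h import *
print(get_obs()['q'],delta(tabpt(.06),back=.10))
E
```

```text
[  9.04960914 -40.22646682 142.85830358 -11.22500054  45.85699159
 -69.3413445 ] (array([ -5.37, -12.82,  10.86]), array([ 0.003, -0.001,  0.002]), array([ 0.43800108, -0.00765309,  0.12847837]))
```

>>> drive_tool([
  {"xyz": [-2,-4,3],"fingers": 4.8},
  {"xyz": [-4,-8,6],"fingers": 4.8},
  {"xyz": [-5.4,-12.8,10],"fingers": 4.8},
  {"xyz": [-5.4,-12.8,10.5],"fingers": 4.8},
  {"xyz": [-5.4,-12.8,10.8],"fingers": 4.8},
])

```text
$.deltas[0]: bad value
```

```bash
python3 - <<'E'
from h import *
print(get_obs()['q'],delta(tabpt(.06),back=.10))
p=camera('wrist');save(p,'w1')
for n in ['cover_tab','handle_grip','cover_hinge']:
  for r in spot_point(p,n)[:2]:
    X=ray(p,r['location']);print(n,r['conf'],r['location'],X,(X-OO)@BB)
print(proj(p,[BB@tabpt(a)+OO for a in (0,.06)]))
E
```

```text
[  9.04960914 -40.22646682 142.85830358 -11.22500054  45.85699159
 -69.3413445 ] (array([ -5.37, -12.82,  10.86]), array([ 0.003, -0.001,  0.002]), array([ 0.43800108, -0.00765309,  0.12847837]))
cover_tab 0.92 [223.4, 205.2] [ 0.47463836 -0.00214741  0.06636504] [-0.12108835  0.00943028  0.06636504]
cover_tab 0.55 [266.3, 335.3] [0.60697602 0.12233968 0.0501128 ] [-0.00296927  0.14748163  0.0501128 ]
cover_hinge 0.89 [357.2, 221.0] [0.31573826 0.10199761 0.24174586] [-0.29030664  0.09580505  0.24174586]
[[202.98580495 219.25654787]
 [199.54014204 223.55682069]]
```

View pics/w1.png

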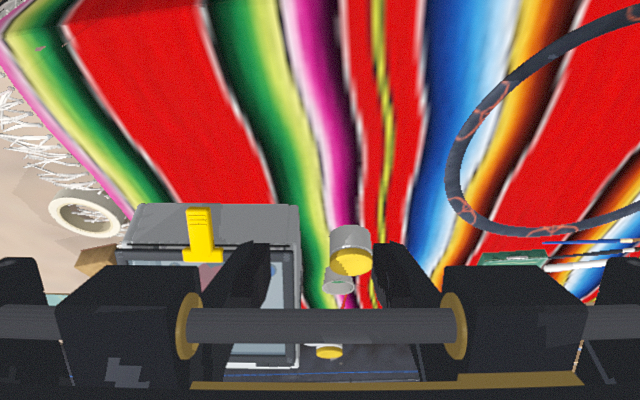

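The wrist view is upside down in the tool sense. The tab is at about (200,225), within a few pixels of the model, and there is a thin gap under the cover edge. The move was refused because it lacked "rot", so I'll resend it.

>>> drive_tool([
  {"xyz": [-2,-4,3],"rot": [0,0,0],"fingers": 4.8},
  {"xyz": [-4,-8,6],"rot": [0,0,0],"fingers": 4.8},
  {"xyz": [-5.4,-12.8,10],"rot": [0,0,0],"fingers": 4.8},
  {"xyz": [-5.4,-12.8,10.5],"rot": [0,0,0],"fingers": 4.8},
  {"xyz": [-5.4,-12.8,10.8],"rot": [0,0,0],"fingers": 4.8},
])

```text
time: 3.25
tcp_pos: [0.4375, -0.0076, 0.1261]
tcp_rot: [[-0.839, 0.106, 0.534], [0.09, 0.994, -0.056], [-0.537, 0.001, -0.843]]
ft_force: [1.0, -0.2, 0.9]
finger_gap: 0.048
```

```bash
python3 - <<'E'
from h import *
print(get_obs()['q'],delta(tabpt(.06),back=.10))
p=camera('wrist');save(p,'w2')
for n in ['cover_tab','handle_grip']:
  for r in spot_point(p,n)[:2]:
    X=ray(p,r['location']);print(n,r['conf'],r['location'],X,(X-OO)@BB)
print(proj(p,[BB@tabpt(a)+OO for a in (0,.06)]))
E
```

```text
[ -23.67077798  -20.89610109  141.28544551   19.23487163   29.75017385
 -121.79145466] (array([-0.17, -0.  , -0.17]), array([ 0.002, -0.009,  0.001]), array([ 0.43800108, -0.00765309,  0.12847837]))
cover_tab 0.97 [213.5, 324.3] [ 0.47608914 -0.0095377   0.06696861] [-0.11884791  0.0022399   0.06696861]
[[320.89836819 205.82451771]
 [320.9335827  211.62126364]]
```

View pics/w2.png

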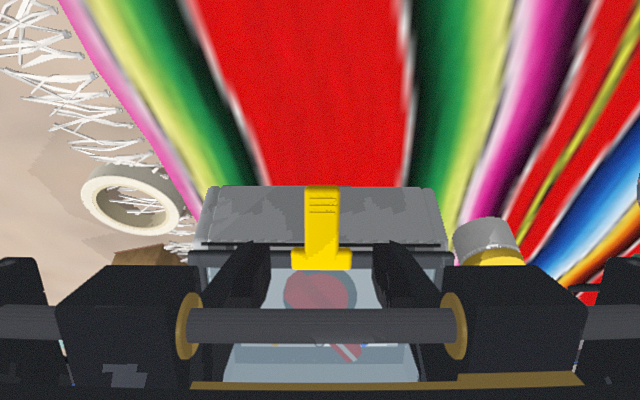

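The tab is centred between the fingers at about (322,215). I'll descend straight and pinch.

>>> drive_tool([
  {"xyz": [-0.2,0.1,3],"rot": [0,-0.01,0],"fingers": 4.8},
  {"xyz": [-0.2,0.1,6],"rot": [0,-0.01,0],"fingers": 4.8},
  {"xyz": [-0.2,0.1,9],"rot": [0,-0.01,0],"fingers": 4.8},
  {"xyz": [-0.2,0.1,9.8],"rot": [0,-0.01,0],"fingers": 4.8},
  {"xyz": [-0.2,0.1,9.8],"rot": [0,-0.01,0],"fingers": 4.8},
])

```text
time: 3.9
tcp_pos: [0.4903, -0.0082, 0.0448]
tcp_rot: [[-0.834, 0.101, 0.543], [0.086, 0.995, -0.053], [-0.545, 0.003, -0.838]]
ft_force: [-0.6, 1.0, -0.5]
finger_gap: 0.048
```

>>> drive_tool([
  {"xyz": [0,0,0],"rot": [0,0,0],"fingers": 2},
  {"xyz": [0,0,0],"rot": [0,0,0],"fingers": 2},
  {"xyz": [0,0,0],"rot": [0,0,0],"fingers": 2},
  {"xyz": [0,0,0],"rot": [0,0,0],"fingers": 2},
  {"xyz": [0,0,0],"rot": [0,0,0],"fingers": 2},
], newtons=20)

```text
time: 4.4
tcp_pos: [0.4911, -0.0126, 0.0467]
tcp_rot: [[-0.831, 0.108, 0.546], [0.09, 0.994, -0.06], [-0.549, -0.0, -0.836]]
ft_force: [-1.6, -3.8, 1.4]
finger_gap: 0.0234
```

```bash
python3 - <<'E'
from h import *
s=get_obs();print(s['q'],delta(tabpt(.06)))
g=s['tcp_pos']-.019*s['tcp_rot'][:,2];print('grasp box',(g-OO)@BB,tabpt(.06))
R0=s['tcp_rot']
# relative grasp-path in tool axes for cover angles, from grasp now
for a in np.arange(.06,1.76,.1): print('%.2f'%a,np.round(R0.T@BB@(tabpt(a)-tabpt(.06))*100,2))
E
```

```text
[ -20.45118735    3.26126505  135.64281694   42.37442334   11.54692143
 -143.77835147] (array([ 0.02, -0.08,  0.24]), array([-0.   ,  0.006,  0.   ]), array([ 0.49214642, -0.01353516,  0.04461131]))
grasp box [-0.11400343  0.00084857  0.06257707] [-0.11280097  0.          0.06054605]
0.06 [0. 0. 0.]
0.16 [-0.27 -0.   -1.88]
0.26 [-0.72 -0.   -3.73]
0.36 [-1.36 -0.   -5.52]
0.46 [-2.17 -0.   -7.24]
0.56 [-3.15 -0.   -8.86]
0.66 [ -4.29  -0.   -10.39]
0.76 [ -5.58  -0.   -11.79]
0.86 [-6.990e+00 -1.000e-02 -1.305e+01]
0.96 [-8.530e+00 -1.000e-02 -1.417e+01]
1.06 [-1.017e+01 -1.000e-02 -1.513e+01]
1.16 [-1.190e+01 -1.000e-02 -1.592e+01]
1.26 [-1.370e+01 -1.000e-02 -1.654e+01]
1.36 [-1.555e+01 -1.000e-02 -1.697e+01]
1.46 [-1.744e+01 -1.000e-02 -1.721e+01]
1.56 [-1.934e+01 -1.000e-02 -1.727e+01]
1.66 [-2.123e+01 -1.000e-02 -1.713e+01]
```

>>> drive_tool([
  {"xyz": [-0.27,0,-1.9],"rot": [0,0,0],"fingers": 2},
  {"xyz": [-0.72,0,-3.75],"rot": [0,0,0],"fingers": 2},
  {"xyz": [-1.36,0,-5.5],"rot": [0,0,0],"fingers": 2},
  {"xyz": [-2.2,0,-7.25],"rot": [0,0,0],"fingers": 2},
  {"xyz": [-2.2,0,-7.25],"rot": [0,0,0],"fingers": 2},
])

```text
time: 4.9
tcp_pos: [0.469, -0.0099, 0.1198]
tcp_rot: [[-0.832, 0.106, 0.545], [0.089, 0.994, -0.059], [-0.548, -0.001, -0.836]]
ft_force: [-4.8, -5.8, -0.2]
finger_gap: 0.0237
```

```bash
cat >> h.py <<'E'
def cov():
    s=get_obs();g=(s['tcp_pos']-.019*s['tcp_rot'][:,2]-OO)@BB;v=g-np.array([.055,0,.15])
    a=np.arctan2(v@[-.545,0,.839],v@[-.839,0,-.545])-.026
    return g,a,np.hypot(v[0],v[2]),s
E
python3 - <<'E'
from h import *
g,a,r,s=cov();print(g,a,r,s['q'],s['ft_force'],s['finger_gap'])
R0=s['tcp_rot']
for b in np.arange(a,1.76,.1): print('%.2f'%b,np.round(R0.T@BB@(tabpt(b)-g*[1,0,1])*100,2))
p=camera('scene');save(p,'s3')
E
```

```text
[-0.13631065  0.0011206   0.13571083] 0.47552941320665765 0.19184354008302046 [ -21.55458337  -13.62405761  137.67865226   20.12192007   25.00798565
 -121.40103533] [-4.78711118 -5.8117032  -0.19674808] 0.02368667984392658
0.48 [-0.15 -0.    0.08]
0.58 [-1.15 -0.   -1.54]
0.68 [-2.31 -0.   -3.04]
0.78 [-3.62 -0.   -4.43]
0.88 [-5.05 -0.01 -5.67]
0.98 [-6.61 -0.01 -6.77]
1.08 [-8.26 -0.01 -7.71]
1.18 [-10.    -0.01  -8.47]
1.28 [-11.81  -0.02  -9.06]
1.38 [-13.66  -0.02  -9.47]
1.48 [-15.55  -0.02  -9.68]
1.58 [-17.45  -0.03  -9.71]
1.68 [-19.35  -0.03  -9.55]
```

View pics/s3.png

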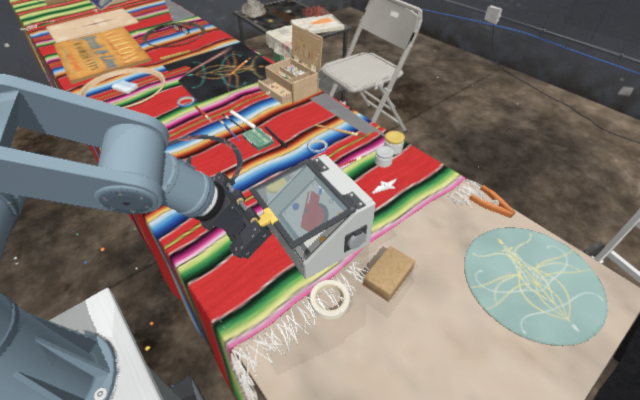

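The scene shows the cover following the hand, with the tab at about (266,216). Continuing the swing.

>>> drive_tool([
  {"xyz": [-1.15,-0.1,-1.6],"rot": [0,0,0],"fingers": 2},
  {"xyz": [-2.3,-0.2,-3.0],"rot": [0,0,0],"fingers": 2},
  {"xyz": [-3.6,-0.3,-4.4],"rot": [0,0,0],"fingers": 2},
  {"xyz": [-5.0,-0.3,-5.7],"rot": [0,0,0],"fingers": 2},
  {"xyz": [-6.6,-0.3,-6.8],"rot": [0,0,0],"fingers": 2},
])

```text
time: 5.45
tcp_pos: [0.4836, -0.0119, 0.2087]
tcp_rot: [[-0.837, 0.105, 0.537], [0.091, 0.995, -0.052], [-0.54, 0.005, -0.842]]
ft_force: [-4.0, 8.4, -2.5]
finger_gap: 0.0238
```

```bash
python3 - <<'E'
from h import *
g,a,r,s=cov();print(g,a,r,s['q'],s['ft_force'],s['finger_gap'])
R0=s['tcp_rot']
for b in list(np.arange(a,1.7,.1))+[1.7,1.75]: print('%.2f'%b,np.round(R0.T@BB@(tabpt(b)-g*[1,0,1])*100,2))
E
```

```text
[-0.12135292  0.00061461  0.22470516] 0.9507760741251806 0.1915234069188812 [ -21.05260035  -22.11696248  131.12701971   12.94177635   40.00520014
 -112.60183014] [-3.96108349  8.40607403 -2.48486712] 0.023842624317324024
0.95 [-0.08 -0.    0.11]
1.05 [-1.7   0.   -0.88]
1.15 [-3.41  0.01 -1.71]
1.25 [-5.2   0.01 -2.36]
1.35 [-7.04  0.01 -2.83]
1.45 [-8.92  0.01 -3.11]
1.55 [-1.082e+01  1.000e-02 -3.210e+00]
1.65 [-1.272e+01  1.000e-02 -3.110e+00]
1.70 [-1.365e+01  1.000e-02 -3.000e+00]
1.75 [-1.458e+01  1.000e-02 -2.830e+00]
```

>>> drive_tool([
  {"xyz": [-1.7,0.1,-0.95],"rot": [0,0,0],"fingers": 2},
  {"xyz": [-3.4,0.1,-1.75],"rot": [0,0,0],"fingers": 2},
  {"xyz": [-5.2,0.1,-2.4],"rot": [0,0,0],"fingers": 2},
  {"xyz": [-7.0,0.1,-2.9],"rot": [0,0,0],"fingers": 2},
  {"xyz": [-8.9,0.1,-3.1],"rot": [0,0,0],"fingers": 2},
])

```text
time: 5.95
tcp_pos: [0.543, -0.019, 0.2846]
tcp_rot: [[-0.835, 0.106, 0.54], [0.09, 0.994, -0.056], [-0.543, 0.002, -0.84]]
ft_force: [-0.5, -1.1, -6.0]
finger_gap: 0.0236
```

```bash
python3 - <<'E'
from h import *
g,a,r,s=cov();print(g,a,r,s['q'],s['ft_force'],s['finger_gap'])
R0=s['tcp_rot']
for b in list(np.arange(a,1.7,.1))+[1.7,1.75]: print('%.2f'%b,np.round(R0.T@BB@(tabpt(b)-g*[1,0,1])*100,2))
E
```

```text
[-6.16577686e-02  7.78512858e-06  3.00558580e-01] 1.4616724543347501 0.19046501260777843 [ -18.54831243  -17.52219683  118.88321178    9.36287909   46.74377585
 -106.89866378] [-0.46905467 -1.09962842 -6.02906697] 0.023618783427339043
1.46 [-0.01 -0.    0.03]
1.56 [-1.91 -0.   -0.04]
1.66 [-3.8  -0.    0.09]
1.70 [-4.53 -0.    0.19]
1.75 [-5.46 -0.    0.36]
```

>>> drive_tool([
  {"xyz": [-1.9,0,0],"rot": [0,0,0],"fingers": 2},
  {"xyz": [-3.8,0,0.1],"rot": [0,0,0],"fingers": 2},
  {"xyz": [-4.6,0,0.2],"rot": [0,0,0],"fingers": 2},
  {"xyz": [-5.1,0,0.25],"rot": [0,0,0],"fingers": 2},
  {"xyz": [-5.1,0,0.25],"rot": [0,0,0],"fingers": 2},
])

```text
time: 6.45
tcp_pos: [0.5835, -0.0238, 0.3072]
tcp_rot: [[-0.84, 0.105, 0.532], [0.089, 0.994, -0.056], [-0.535, 0.0, -0.845]]
ft_force: [-24.0, -1.0, 2.4]
finger_gap: 0.0238
```

```bash
python3 - <<'E'
from h import *
g,a,r,s=cov();print(g,a,r,s['q'],s['ft_force'],s['finger_gap'])
p=camera('scene');save(p,'s4')
E
```

```text
[-0.02070037 -0.00033662  0.32322856] 1.7088900369459157 0.18904676453536476 [ -17.24705153  -12.08647013  111.86371585    7.99426847   48.63106244
 -104.77924596] [-24.04620654  -0.97338338   2.35459216] 0.023804969534222193
```

View pics/s4.png

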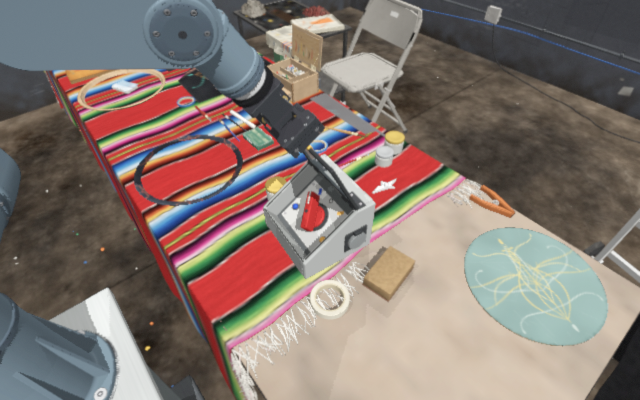

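The cover is up against its stop (24 N reaction, angle about 1.70), and the red handle is exposed at (314,208). I'll release and back out along the tool axis.

>>> drive_tool([
  {"xyz": [0.5,0,0],"rot": [0,0,0],"fingers": 2},
  {"xyz": [0.5,0,0],"rot": [0,0,0],"fingers": 4.8},
  {"xyz": [0.5,0,0],"rot": [0,0,0],"fingers": 4.8},
  {"xyz": [0.5,0,0],"rot": [0,0,0],"fingers": 4.8},
  {"xyz": [0.5,0,-2],"rot": [0,0,0],"fingers": 4.8},
])

```text
time: 7.0
tcp_pos: [0.5727, -0.0227, 0.3241]
tcp_rot: [[-0.834, 0.107, 0.542], [0.09, 0.994, -0.057], [-0.545, 0.002, -0.839]]
ft_force: [-0.4, 0.1, -0.4]
finger_gap: 0.0481
```

```bash
python3 - <<'E'
from h import *
g,a,r,s=cov();print(g,s['ft_force'],s['finger_gap'],s['q'])
d=np.array([-.839,0,-.545]);n=np.array([-.545,0,.839])
def hg(th,off):  # tail offset point; th handle angle
    # pointer dir at th: up slope rotated clockwise (towards -y)
    ptr=-d*np.cos(th)+np.array([0,-1,0])*np.sin(th)
    return np.array([-.004,0,.09])-ptr*off
for th in (-.7,0,.7):
    print(th,hg(th,.02),delta(hg(th,.02),33,np.degrees(th)),delta(hg(th,.02),33,np.degrees(th),back=.12))
E
```

```text
[-0.03170171 -0.0004594   0.34006473] [-0.41331504  0.08459608 -0.35554876] 0.0481081169351936 [ -17.66136686  -14.88503179  112.34092777    8.22338582   50.38011129
 -104.93186018]
-0.7 [-0.01683405 -0.01288435  0.08166322] (array([12.83, -1.29, 22.48]), array([ 0.002,  0.001, -0.7  ]), array([ 0.58616052, -0.03670852,  0.06572848])) (array([12.83, -1.26, 10.48]), array([ 0.002,  0.001, -0.7  ]), array([ 0.52118611, -0.02965004,  0.16636895]))
0 [-0.02078  0.       0.0791 ] (array([13.3 ,  0.  , 22.48]), array([ 0.002, -0.   ,  0.   ]), array([ 0.58362916, -0.02347337,  0.06316526])) (array([13.3 ,  0.02, 10.48]), array([ 0.002, -0.   ,  0.   ]), array([ 0.51865475, -0.01641489,  0.16380573]))
0.7 [-0.01683405  0.01288435  0.08166322] (array([12.83,  1.29, 22.48]), array([ 0.002, -0.001,  0.7  ]), array([ 0.58894353, -0.01109053,  0.06572848])) (array([12.83,  1.31, 10.48]), array([ 0.002, -0.001,  0.7  ]), array([ 0.52396912, -0.00403205,  0.16636895]))
```

>>> drive_tool([
  {"xyz": [0,0,-4],"rot": [0,0,0],"fingers": 4.8},
  {"xyz": [4,0,-5],"rot": [0,0,0],"fingers": 4.8},
  {"xyz": [8.5,0,-2],"rot": [0,0,-0.1],"fingers": 4.2},
  {"xyz": [13.1,-0.5,2],"rot": [0,0,-0.23],"fingers": 4.2},
  {"xyz": [13.1,-1.3,6],"rot": [0,0,-0.36],"fingers": 4.2},
])

```text
time: 7.5
tcp_pos: [0.4935, -0.0264, 0.2064]
tcp_rot: [[-0.812, -0.197, 0.549], [-0.273, 0.96, -0.059], [-0.515, -0.198, -0.834]]
ft_force: [1.0, -0.0, 1.4]
finger_gap: 0.0419
```

```bash
cat >> h.py <<'E'
def hg(th,off):
    d=np.array([-.839,0,-.545]);ptr=-d*np.cos(th)+np.array([0,-1,0])*np.sin(th)
    return np.array([-.004,0,.09])-ptr*off
E
python3 - <<'E'
from h import *
s=get_obs();print(s['q'])
print(delta(hg(-.7,.024),33,np.degrees(-.7),back=.12))
E
```

```text
[ -22.81980348  -20.41860559  130.61472038   14.76774005   38.36346678
 -136.71826514]
(array([ 0.29, -0.19,  4.88]), array([-0.004,  0.008, -0.332]), array([ 0.51835602, -0.03193462,  0.16470159]))
```

>>> drive_tool([
  {"xyz": [0.3,-0.2,1],"rot": [0,0,-0.15],"fingers": 4.2},
  {"xyz": [0.3,-0.2,3],"rot": [0,0,-0.3],"fingers": 4.2},
  {"xyz": [0.3,-0.2,4.9],"rot": [0,0.01,-0.33],"fingers": 4.2},
  {"xyz": [0.3,-0.2,4.9],"rot": [0,0.01,-0.33],"fingers": 4.2},
])

```text
time: 7.9
tcp_pos: [0.5193, -0.0325, 0.1621]
tcp_rot: [[-0.716, -0.449, 0.534], [-0.563, 0.824, -0.061], [-0.413, -0.344, -0.843]]
ft_force: [-0.0, -0.0, -0.4]
finger_gap: 0.0419
```

```bash
python3 - <<'E'
from h import *
s=get_obs();print(s['q'])
print(delta(hg(-.7,.024),33,np.degrees(-.7),back=.0))
p=camera('wrist');save(p,'w5')
for n in ['handle_grip']:
  for r in spot_point(p,n)[:2]:
    X=ray(p,r['location']);print(n,r['conf'],r['location'],(X-OO)@BB)
print(proj(p,[BB@np.array(x)+OO for x in [(-.004,0,.09),hg(-.7,.04),hg(-.7,-.05),hg(-.7,.024)]]))
p=camera('scene');save(p,'s5')
for n in ['handle_grip']:
  for r in spot_point(p,n)[:2]:
    X=ray(p,r['location']);print(n,r['conf'],r['location'],(X-OO)@BB)
print(proj(p,[BB@np.array(x)+OO for x in [(-.004,0,.09),hg(-.7,.04),hg(-.7,-.05),hg(-.7,.024)]]))
E
```

```text
[ -21.67150034  -10.39899936  128.7739348    15.8486958    30.97953662
 -156.36876376]
(array([-0.17, -0.04, 11.72]), array([ 0.003, -0.008, -0.01 ]), array([ 0.58333043, -0.0389931 ,  0.06406112]))
handle_grip 0.76 [233.8, 319.9] [-0.01341049 -0.00303537  0.09960202]
[[320.74633754 232.10915666]
 [320.18913299 181.47941376]
 [321.37770507 289.36798421]
 [320.41781873 202.2696102 ]]
handle_grip 0.73 [213.5, 310.9] [-0.00450647 -0.01223488  0.0988709 ]
[[308.34960684 212.66076163]
 [305.07964294 229.23528104]
 [312.30159803 192.6326642 ]
 [306.39943591 222.54531566]]
```

View pics/w5.png

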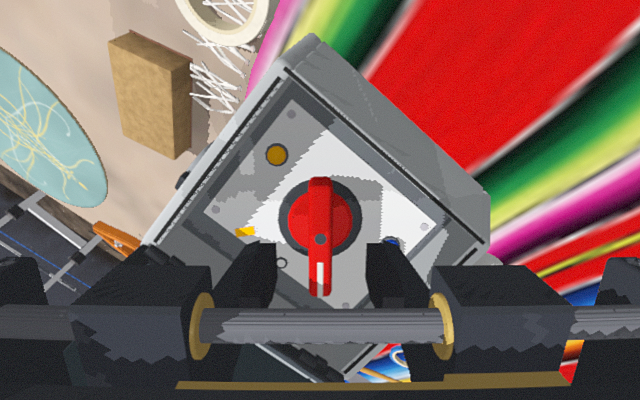

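View pics/s5.png

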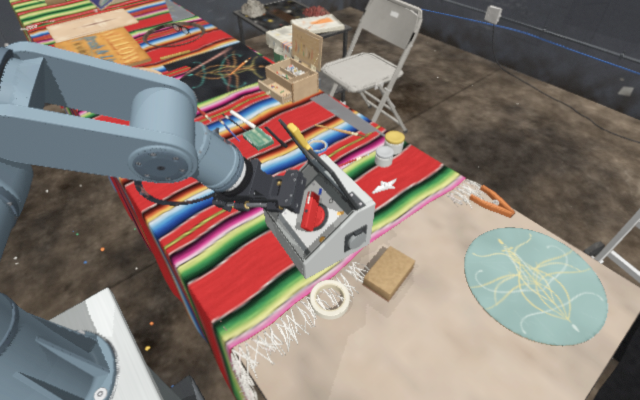

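In the wrist view the bar lies exactly along the tool axis at column 320, with its tail end at row 178 (model 181). In the scene view the cover stands clear behind the hand. I'll descend in steps and watch the last joint.

>>> drive_tool([
  {"xyz": [-0.1,0,2],"rot": [0,-0.01,-0.01],"fingers": 4.2},
  {"xyz": [-0.1,0,4],"rot": [0,-0.01,-0.01],"fingers": 4.2},
  {"xyz": [-0.15,0,6],"rot": [0,-0.01,-0.01],"fingers": 4.2},
  {"xyz": [-0.15,0,7],"rot": [0,-0.01,-0.01],"fingers": 4.2},
])

```text
time: 8.5
tcp_pos: [0.5585, -0.0362, 0.1055]
tcp_rot: [[-0.705, -0.455, 0.544], [-0.572, 0.819, -0.056], [-0.42, -0.351, -0.837]]
ft_force: [0.2, -0.0, -0.2]
finger_gap: 0.0421
```

```bash
python3 - <<'E'
from h import *
s=get_obs();print(s['q'],s['ft_force'])
print(delta(hg(-.7,.024),33,np.degrees(-.7),back=.0))
E
```

```text
[ -20.35401928    2.52331387  125.61901962   22.41912498   20.96704242
 -163.10500819] [ 0.19863957 -0.02907443 -0.15083733]
(array([0.15, 0.1 , 4.83]), array([-0.   ,  0.004,  0.   ]), array([ 0.58333043, -0.0389931 ,  0.06406112]))
```

>>> drive_tool([
  {"xyz": [0.1,0.1,1.5],"rot": [0,0,0.01],"fingers": 4.2},
  {"xyz": [0.15,0.1,2.8],"rot": [0,0,0.02],"fingers": 4.2},
  {"xyz": [0.15,0.1,3.8],"rot": [0,0,0.03],"fingers": 4.2},
  {"xyz": [0.15,0.1,3.8],"rot": [0,0,0.03],"fingers": 4.2},
])

```text
time: 8.9
tcp_pos: [0.5774, -0.0383, 0.0727]
tcp_rot: [[-0.719, -0.433, 0.544], [-0.547, 0.836, -0.056], [-0.43, -0.338, -0.837]]
ft_force: [0.5, 0.1, -0.1]
finger_gap: 0.0419
```

```bash
python3 - <<'E'
from h import *
s=get_obs();print(s['q'],s['ft_force'])
print(delta(hg(-.7,.024),33,np.degrees(-.7),back=.01))
E
```

```text
[ -19.6876315     9.39917482  123.37845286   27.1818295    16.58454716
 -165.95212747] [ 0.49190459  0.06780595 -0.08274722]
(array([-0.02, -0.02,  0.06]), array([ 0.001,  0.004, -0.03 ]), array([ 0.57791589, -0.0384049 ,  0.07244783]))
```

>>> drive_tool([
  {"xyz": [0,0,0],"rot": [0,0,-0.02],"fingers": 1},
  {"xyz": [0,0,0],"rot": [0,0,-0.02],"fingers": 1},
  {"xyz": [0,0,0],"rot": [0,0,-0.02],"fingers": 1},
  {"xyz": [0,0,0],"rot": [0,0,-0.02],"fingers": 1},
], newtons=30)

```text
time: 9.3
tcp_pos: [0.5775, -0.0387, 0.0735]
tcp_rot: [[-0.709, -0.447, 0.545], [-0.564, 0.824, -0.057], [-0.423, -0.348, -0.836]]
ft_force: [-3.3, -2.8, 5.5]
finger_gap: 0.0176
```

```bash
python3 - <<'E'
from h import *
s=get_obs();print(s['q'],s['ft_force'],s['wrist_torque'],s['finger_gap'])
print(delta(hg(-.7,.024),33,np.degrees(-.7),back=.01))
for th in (-.56,-.42,-.28,-.14,0,.05):print(th,delta(hg(th,.024),33,np.degrees(th),back=.01)[:2])
E
```

```text
[ -19.70182417    9.30856736  123.40663348   27.13858974   16.54402218
 -167.10424831] [-3.29425096 -2.82382117  5.46090252] [-0.18732436  0.28972876 -0.10853207] 0.017560936280126154
(array([-0.  ,  0.04,  0.11]), array([-0.001,  0.004, -0.009]), array([ 0.57791589, -0.0384049 ,  0.07244783]))
-0.56 (array([-0.02,  0.38,  0.11]), array([-0.001,  0.004,  0.131]))
-0.42 (array([-0.09,  0.7 ,  0.11]), array([-0.   ,  0.005,  0.271]))
-0.28 (array([-0.2 ,  1.02,  0.11]), array([-0.   ,  0.005,  0.411]))
-0.14 (array([-0.36,  1.32,  0.11]), array([0.   , 0.005, 0.551]))
0 (array([-0.55,  1.59,  0.11]), array([0.001, 0.005, 0.691]))
0.05 (array([-0.63,  1.68,  0.11]), array([0.001, 0.005, 0.741]))
```

Bar gripped (17.6 mm). I'll turn it to centre-off along the arc.

>>> drive_tool([
  {"xyz": [0,0.37,0],"rot": [0,0,0.13],"fingers": 1},
  {"xyz": [-0.09,0.7,0],"rot": [0,0,0.27],"fingers": 1},
  {"xyz": [-0.2,1.0,0],"rot": [0,0,0.41],"fingers": 1},
  {"xyz": [-0.36,1.32,0],"rot": [0,0,0.55],"fingers": 1},
  {"xyz": [-0.55,1.6,0],"rot": [0,0,0.69],"fingers": 1},
])

```text
time: 9.8
tcp_pos: [0.5746, -0.0228, 0.0704]
tcp_rot: [[-0.83, 0.112, 0.546], [0.096, 0.994, -0.058], [-0.549, 0.004, -0.836]]
ft_force: [-1.9, -4.9, 4.0]
finger_gap: 0.0181
```

```bash
python3 - <<'E'
from h import *
s=get_obs();print(s['q'],s['ft_force'],s['wrist_torque'],s['finger_gap'])
print(delta(hg(0,.024),33,0,back=.01))
p=camera('scene');save(p,'s6');cv2.imwrite('pics/s6c.png',cv2.resize(p['color'][110:290,210:410],None,fx=3,fy=3,interpolation=3)[:,:,::-1])
E
```

```text
[ -17.59080162    9.35617554  123.9292227    24.56551702   15.28558194
 -123.03888929] [-1.8915123  -4.8518677   4.00628703] [-0.74297002  0.13574199 -0.48386324] 0.01806019258373859
(array([0.04, 0.03, 0.1 ]), array([ 0.001,  0.005, -0.006]), array([ 0.57487825, -0.02252271,  0.06937196]))
```

View pics/s6c.png

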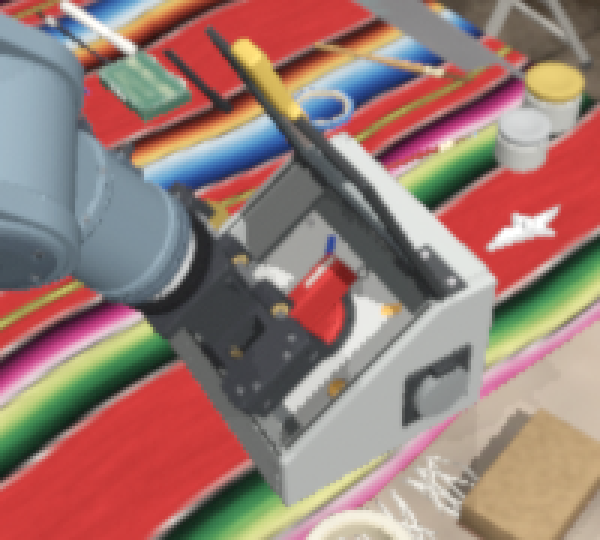

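The pointer now aims straight up the slope towards the hinge. I'll open the fingers so the detent settles, then wait well over two seconds.

>>> drive_tool([
  {"xyz": [0,0,0],"rot": [0,0,0],"fingers": 3},
  {"xyz": [0,0,0],"rot": [0,0,0],"fingers": 3},
  {"xyz": [0,0,0],"rot": [0,0,0],"fingers": 3},
  {"xyz": [0,0,0],"rot": [0,0,0],"fingers": 3},
  {"xyz": [0,0,0],"rot": [0,0,0],"fingers": 3},
])

```text
time: 10.35
tcp_pos: [0.5736, -0.0219, 0.0691]
tcp_rot: [[-0.833, 0.105, 0.543], [0.089, 0.994, -0.056], [-0.546, 0.002, -0.838]]
ft_force: [-0.2, -0.5, 0.4]
finger_gap: 0.0298
```

```bash
python3 - <<'E'
from h import *
s=get_obs();print(s['q'],s['ft_force'],s['wrist_torque'],s['finger_gap'])
p=camera('wrist');save(p,'w7')
E
```

```text
[ -17.56162795    9.44448803  123.96350937   24.62407226   15.37897586
 -123.48135204] [-0.19407704 -0.52896105  0.38442143] [0.08604021 0.27351406 0.0295435 ] 0.029793986423536784
```

View pics/w7.png

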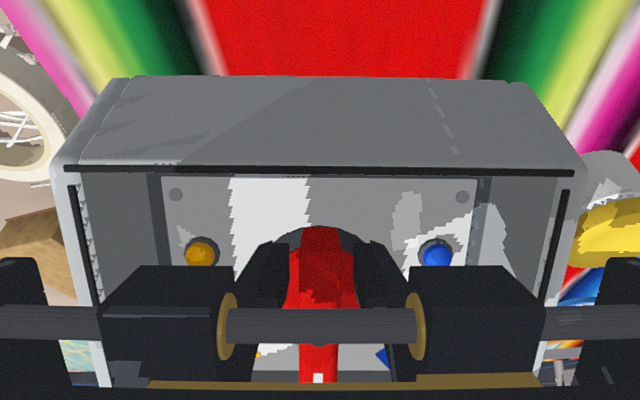

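The handle is at centre-off: the bar is vertical at column 320 with the fingers clear on both sides. Now I'll wait 2.5 s more.

>>> drive_tool([
  {"xyz": [0,0,0],"rot": [0,0,0],"fingers": 3},
  {"xyz": [0,0,0],"rot": [0,0,0],"fingers": 3},
  {"xyz": [0,0,0],"rot": [0,0,0],"fingers": 3},
  {"xyz": [0,0,0],"rot": [0,0,0],"fingers": 3},
  {"xyz": [0,0,0],"rot": [0,0,0],"fingers": 3},
])

```text
time: 10.9
tcp_pos: [0.5737, -0.0219, 0.0692]
tcp_rot: [[-0.833, 0.106, 0.543], [0.09, 0.994, -0.056], [-0.546, 0.002, -0.838]]
ft_force: [0.3, -0.6, 0.8]
finger_gap: 0.0302
```

>>> drive_tool([
  {"xyz": [0,0,0],"rot": [0,0,0],"fingers": 3},
  {"xyz": [0,0,0],"rot": [0,0,0],"fingers": 3},
  {"xyz": [0,0,0],"rot": [0,0,0],"fingers": 3},
  {"xyz": [0,0,0],"rot": [0,0,0],"fingers": 3},
  {"xyz": [0,0,0],"rot": [0,0,0],"fingers": 3},
])

```text
time: 11.4
tcp_pos: [0.5738, -0.022, 0.0692]
tcp_rot: [[-0.833, 0.106, 0.544], [0.09, 0.994, -0.056], [-0.546, 0.002, -0.838]]
ft_force: [-0.3, 0.7, 0.3]
finger_gap: 0.0299
```

>>> drive_tool([
  {"xyz": [0,0,0],"rot": [0,0,0],"fingers": 3},
  {"xyz": [0,0,0],"rot": [0,0,0],"fingers": 3},
  {"xyz": [0,0,0],"rot": [0,0,0],"fingers": 3},
  {"xyz": [0,0,0],"rot": [0,0,0],"fingers": 3},
  {"xyz": [0,0,0],"rot": [0,0,0],"fingers": 3},
])

```text
time: 11.9
tcp_pos: [0.5738, -0.022, 0.0693]
tcp_rot: [[-0.833, 0.106, 0.544], [0.09, 0.994, -0.056], [-0.546, 0.002, -0.837]]
ft_force: [-0.5, 0.7, -0.0]
finger_gap: 0.0296
```

>>> drive_tool([
  {"xyz": [0,0,0],"rot": [0,0,0],"fingers": 3},
  {"xyz": [0,0,0],"rot": [0,0,0],"fingers": 3},
  {"xyz": [0,0,0],"rot": [0,0,0],"fingers": 3},
  {"xyz": [0,0,0],"rot": [0,0,0],"fingers": 3},
  {"xyz": [0,0,0],"rot": [0,0,0],"fingers": 3},
])

```text
time: 12.4
tcp_pos: [0.5738, -0.022, 0.0692]
tcp_rot: [[-0.833, 0.106, 0.544], [0.09, 0.994, -0.056], [-0.546, 0.002, -0.838]]
ft_force: [0.6, -0.4, -0.7]
finger_gap: 0.0299
```

>>> drive_tool([
  {"xyz": [0,0,0],"rot": [0,0,0],"fingers": 3},
  {"xyz": [0,0,0],"rot": [0,0,0],"fingers": 3},
  {"xyz": [0,0,0],"rot": [0,0,0],"fingers": 3},
  {"xyz": [0,0,0],"rot": [0,0,0],"fingers": 3},
  {"xyz": [0,0,0],"rot": [0,0,0],"fingers": 3},
])

```text
time: 12.9
tcp_pos: [0.5738, -0.022, 0.0692]
tcp_rot: [[-0.833, 0.106, 0.544], [0.09, 0.994, -0.056], [-0.546, 0.002, -0.838]]
ft_force: [-0.6, -0.6, 1.0]
finger_gap: 0.03
```

>>> drive_tool([
  {"xyz": [0,0,0],"rot": [0,0,0],"fingers": 1},
  {"xyz": [0,0,0],"rot": [0,0,0],"fingers": 1},
  {"xyz": [0,0,0],"rot": [0,0,0],"fingers": 1},
  {"xyz": [0,0,0],"rot": [0,0,0],"fingers": 1},
], newtons=30)

```text
time: 13.3
tcp_pos: [0.5737, -0.0226, 0.0692]
tcp_rot: [[-0.832, 0.107, 0.544], [0.09, 0.994, -0.057], [-0.547, 0.002, -0.837]]
ft_force: [-2.2, -5.4, 0.8]
finger_gap: 0.0179
```

```bash
python3 - <<'E'
from h import *
s=get_obs();print(s['q'],s['ft_force'],s['wrist_torque'],s['finger_gap'])
for th in (0,.14,.28,.42,.56,.7,.74):print(th,delta(hg(th,.024),33,np.degrees(th),back=.01)[:2])
E
```

```text
[ -17.61255515    9.43095374  123.96944709   24.59766399   15.33596793
 -123.4232842 ] [-2.2313961  -5.39177237  0.84639346] [-0.67340591  0.57691532 -0.5905226 ] 0.017942170991134578
0 (array([-0.1 ,  0.02,  0.05]), array([0.002, 0.002, 0.   ]))
0.14 (array([-0.13,  0.35,  0.05]), array([0.002, 0.002, 0.14 ]))
0.28 (array([-0.2 ,  0.68,  0.05]), array([0.002, 0.002, 0.28 ]))
0.42 (array([-0.31,  1.  ,  0.05]), array([0.002, 0.002, 0.42 ]))
0.56 (array([-0.47,  1.29,  0.05]), array([0.003, 0.002, 0.56 ]))
0.7 (array([-0.67,  1.56,  0.06]), array([0.003, 0.002, 0.7  ]))
0.74 (array([-0.73,  1.63,  0.06]), array([0.003, 0.002, 0.74 ]))
```

Off has been held for over 3 s. Now I'll turn it to the amber mark.

>>> drive_tool([
  {"xyz": [-0.07,0.34,0],"rot": [0,0,0.14],"fingers": 1},
  {"xyz": [-0.15,0.67,0],"rot": [0,0,0.28],"fingers": 1},
  {"xyz": [-0.27,0.98,0],"rot": [0,0,0.42],"fingers": 1},
  {"xyz": [-0.43,1.28,0],"rot": [0,0,0.56],"fingers": 1},
  {"xyz": [-0.63,1.56,0],"rot": [0,0,0.7],"fingers": 1},
])

```text
time: 13.8
tcp_pos: [0.5807, -0.0069, 0.0726]
tcp_rot: [[-0.565, 0.621, 0.543], [0.713, 0.699, -0.056], [-0.415, 0.356, -0.838]]
ft_force: [1.2, -1.4, -2.4]
finger_gap: 0.0179
```

>>> drive_tool([
  {"xyz": [0,0.05,0],"rot": [0,0,0.03],"fingers": 1},
  {"xyz": [0,0.05,0],"rot": [0,0,0.03],"fingers": 1},
  {"xyz": [0,0,0],"rot": [0,0,0],"fingers": 4},
  {"xyz": [0,0,0],"rot": [0,0,0],"fingers": 4},
  {"xyz": [0,0,0],"rot": [0,0,0],"fingers": 4},
])

```text
time: 14.3
tcp_pos: [0.5807, -0.0068, 0.0727]
tcp_rot: [[-0.568, 0.618, 0.544], [0.71, 0.702, -0.056], [-0.416, 0.354, -0.838]]
ft_force: [-0.1, 0.2, 0.5]
finger_gap: 0.0392
```

```bash
python3 - <<'E'
from h import *
s=get_obs();print(s['q'],s['ft_force'],s['wrist_torque'],s['finger_gap'])
p=camera('wrist');save(p,'w8')
p=camera('scene');cv2.imwrite('pics/s8c.png',cv2.resize(p['color'][110:290,210:410],None,fx=3,fy=3,interpolation=3)[:,:,::-1])
E
```

```text
[-15.15842371   9.7367088  122.95326575  19.41825254  15.37182756
 -76.18855604] [-0.09035987  0.17697512  0.51756509] [-0.00399892  0.34196787  0.01792207] 0.03919796933634511
```

View pics/w8.png

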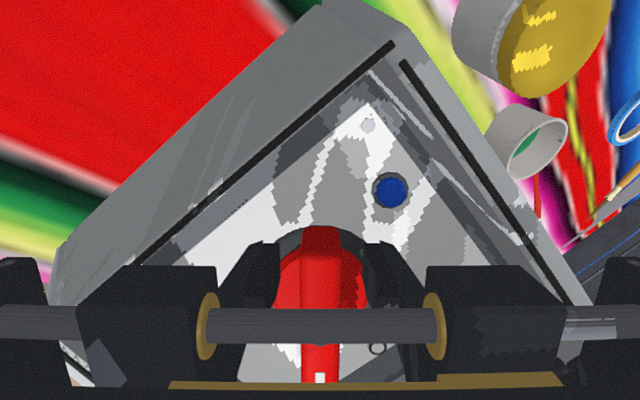

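View pics/s8c.png

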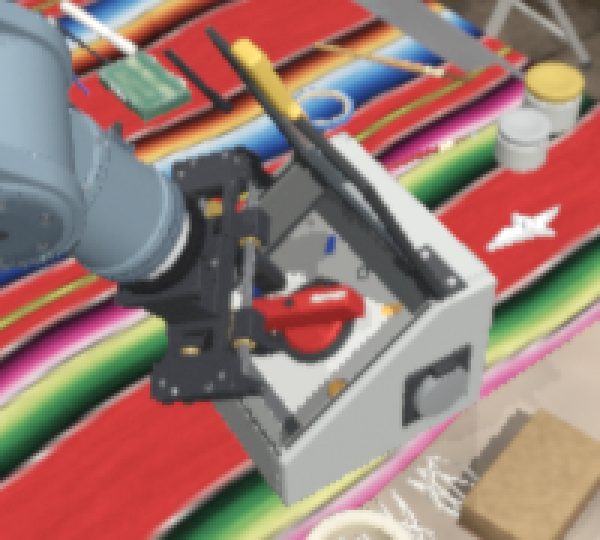

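The handle points at the amber mark, and the bar stays centred in the wrist view with the fingers open. I'll retreat along the normal.

>>> drive_tool([
  {"xyz": [0,0,-2],"rot": [0,0,0],"fingers": 4.2},
  {"xyz": [0,0,-5],"rot": [0,0,0],"fingers": 4.8},
  {"xyz": [0,0,-8],"rot": [0,0,0],"fingers": 4.8},
  {"xyz": [0,0,-11],"rot": [0,0,0],"fingers": 4.8},
  {"xyz": [0,0,-13],"rot": [0,0,-0.1],"fingers": 4.8},
])

```text
time: 14.9
tcp_pos: [0.5096, 0.0005, 0.1833]
tcp_rot: [[-0.627, 0.556, 0.545], [0.635, 0.771, -0.057], [-0.451, 0.31, -0.837]]
ft_force: [0.1, -0.0, 0.2]
finger_gap: 0.0482
```

```bash
python3 - <<'E'
from h import *
s=get_obs();print(s['q'],s['ft_force'])
print(delta(tabpt(1.7)+.12*np.array([-.839,0,-.545]),33,0,back=.07))
print(delta(tabpt(1.7),33,0,back=.07))
p=camera('scene');save(p,'s9')
for n in ['cover_tab']:
  for r in spot_point(p,n)[:2]:
    X=ray(p,r['location']);print(n,r['conf'],r['location'],(X-OO)@BB,tabpt(1.7))
print(proj(p,BB@tabpt(1.7)+OO))
cv2.imwrite('pics/s9c.png',cv2.resize(p['color'][110:290,210:410],None,fx=3,fy=3,interpolation=3)[:,:,::-1])
E
```

```text
[-17.20810224 -14.81503851 129.58302729  11.33773309  33.04109005
 -74.51909271] [ 0.10176554 -0.03894228  0.18543049]
(array([ -1.74,  -0.68, -13.38]), array([ 0.004,  0.003, -0.598]), array([ 0.4437905 , -0.00828203,  0.30095712]))
(array([-11.66,   6.08, -13.34]), array([ 0.004,  0.003, -0.598]), array([ 0.54388162, -0.0191554 ,  0.36635712]))
cover_tab 0.6 [136.0, 294.6] [-0.02234014  0.00604454  0.31161269] [-0.02263666  0.          0.32358492]
[[295.75857642 132.37865126]]
```

View pics/s9c.png

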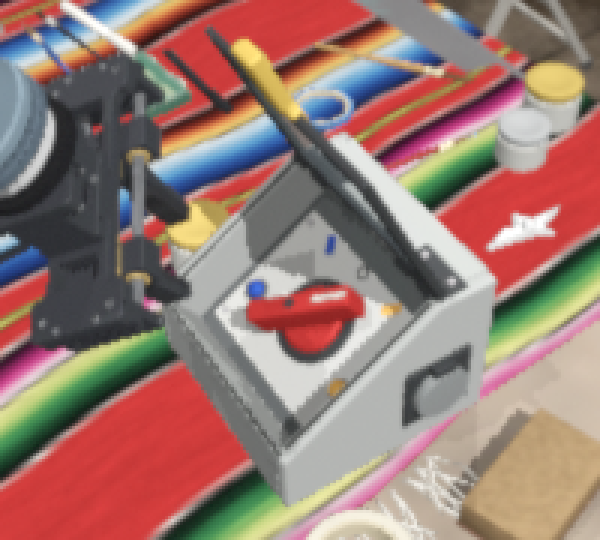

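The handle's pointer aims at the amber mark at crop (388,310), and the cover is still fully up. Now back to the tab.

>>> drive_tool([
  {"xyz": [0,0,-3],"rot": [0,0,-0.14],"fingers": 4.8},
  {"xyz": [-0.5,-0.2,-6],"rot": [0,0,-0.28],"fingers": 4.8},
  {"xyz": [-1,-0.4,-9],"rot": [0,0,-0.42],"fingers": 4.8},
  {"xyz": [-1.5,-0.7,-12],"rot": [0,0,-0.56],"fingers": 4.8},
  {"xyz": [-1.7,-0.7,-13.4],"rot": [0,0,-0.6],"fingers": 4.8},
])

```text
time: 15.5
tcp_pos: [0.4443, -0.0089, 0.3012]
tcp_rot: [[-0.831, 0.105, 0.546], [0.088, 0.994, -0.057], [-0.549, 0.0, -0.836]]
ft_force: [0.1, 0.3, -0.3]
finger_gap: 0.0485
```

```bash
python3 - <<'E'
from h import *
print(delta(tabpt(1.7),33,0,back=.07),delta(tabpt(1.7),33,0,back=.0)[0])
E
```

```text
(array([-11.95,   0.03,   0.05]), array([0.002, 0.005, 0.002]), array([ 0.54388162, -0.0191554 ,  0.36635712])) [-1.191e+01  1.000e-02  7.050e+00]
```

>>> drive_tool([
  {"xyz": [-4,0,-0.5],"rot": [0,0,0],"fingers": 4.8},
  {"xyz": [-8,0,-0.5],"rot": [0,0,0],"fingers": 4.8},
  {"xyz": [-11,0,0],"rot": [0,0,0],"fingers": 4.8},
  {"xyz": [-11.9,0,0],"rot": [0,0,0],"fingers": 4.8},
  {"xyz": [-11.9,0,0],"rot": [0,0,0],"fingers": 4.8},
])

```text
time: 16.0
tcp_pos: [0.5436, -0.019, 0.363]
tcp_rot: [[-0.834, 0.107, 0.542], [0.091, 0.994, -0.055], [-0.544, 0.003, -0.839]]
ft_force: [-1.5, -0.1, -0.9]
finger_gap: 0.0478
```

```bash
python3 - <<'E'
from h import *
print(delta(tabpt(1.7),33,0,back=.0))
p=camera('wrist');save(p,'w10');print(proj(p,BB@tabpt(1.7)+OO))
E
```

```text
(array([-0.21, -0.03,  6.74]), array([ 0.004, -0.   , -0.001]), array([ 0.58178336, -0.02327285,  0.30765018]))
[[320.86151018 227.51573513]]
```

View pics/w10.png

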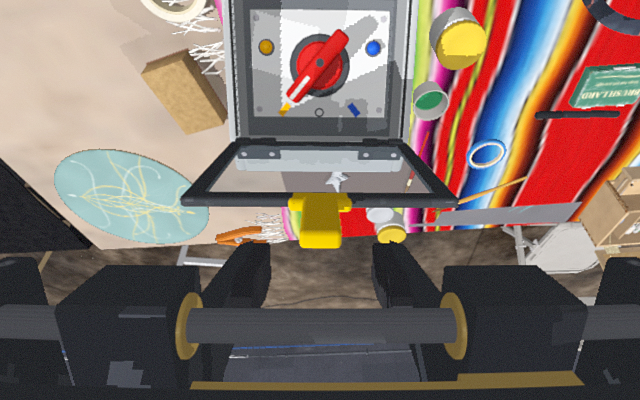

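The wrist view shows the pointer at the amber wedge (285,108) and the tab centred at (320,222) between the fingers. I'll descend and pinch.

>>> drive_tool([
  {"xyz": [-0.1,0,3],"rot": [0,0,0],"fingers": 4.8},
  {"xyz": [-0.2,0,5.5],"rot": [0,0,0],"fingers": 4.8},
  {"xyz": [-0.2,0,6.7],"rot": [0,0,0],"fingers": 4.8},
  {"xyz": [-0.2,0,6.7],"rot": [0,0,0],"fingers": 4.8},
])

```text
time: 16.45
tcp_pos: [0.5797, -0.0226, 0.3063]
tcp_rot: [[-0.835, 0.106, 0.54], [0.091, 0.994, -0.055], [-0.542, 0.003, -0.84]]
ft_force: [-0.4, -0.3, -0.2]
finger_gap: 0.0478
```

>>> drive_tool([
  {"xyz": [0,0,0],"rot": [0,0,0],"fingers": 2},
  {"xyz": [0,0,0],"rot": [0,0,0],"fingers": 2},
  {"xyz": [0,0,0],"rot": [0,0,0],"fingers": 2},
  {"xyz": [0,0,0],"rot": [0,0,0],"fingers": 2},
  {"xyz": [0,0,0],"rot": [0,0,0],"fingers": 2},
], newtons=20)

```text
time: 16.95
tcp_pos: [0.5813, -0.0235, 0.3107]
tcp_rot: [[-0.832, 0.106, 0.545], [0.089, 0.994, -0.058], [-0.548, 0.001, -0.836]]
ft_force: [-3.5, -2.0, 5.2]
finger_gap: 0.0237
```

```bash
python3 - <<'E'
from h import *
g,a,r,s=cov();print(g,a,r,s['ft_force'],s['finger_gap'],s['q'])
R0=s['tcp_rot']
for b in np.arange(1.6,.4,-.1): print('%.2f'%b,np.round(R0.T@BB@(tabpt(b)-tabpt(a))*100,2))
E
```

```text
[-0.02312572 -0.00034651  0.32658576] 1.7043426314677819 0.19309624107515505 [-3.46606649 -2.00696964  5.20457539] 0.023694315216822436 [ -17.41239822  -13.05864118  112.53513705    8.35614337   48.1147816
 -105.07514585]
1.60 [ 1.97  0.   -0.22]
1.50 [ 3.87  0.   -0.24]
1.40 [ 5.76  0.01 -0.07]
1.30 [7.63 0.01 0.29]
1.20 [9.45 0.01 0.84]
1.10 [1.121e+01 1.000e-02 1.560e+00]
1.00 [1.289e+01 1.000e-02 2.460e+00]
0.90 [1.447e+01 1.000e-02 3.510e+00]
0.80 [1.593e+01 1.000e-02 4.730e+00]
0.70 [1.727e+01 1.000e-02 6.080e+00]
0.60 [1.846e+01 1.000e-02 7.550e+00]
0.50 [19.51  0.    9.14]
0.40 [20.38  0.   10.83]
```

>>> drive_tool([
  {"xyz": [2.0,0,-0.2],"rot": [0,0,0],"fingers": 2},
  {"xyz": [3.9,0,-0.25],"rot": [0,0,0],"fingers": 2},
  {"xyz": [5.8,0,-0.1],"rot": [0,0,0],"fingers": 2},
  {"xyz": [7.6,0,0.3],"rot": [0,0,0],"fingers": 2},
  {"xyz": [9.4,0,0.85],"rot": [0,0,0],"fingers": 2},
])

```text
time: 17.45
tcp_pos: [0.508, -0.0148, 0.2518]
tcp_rot: [[-0.831, 0.106, 0.547], [0.09, 0.994, -0.056], [-0.55, 0.003, -0.835]]
ft_force: [10.2, 1.9, -4.3]
finger_gap: 0.0241
```

```bash
python3 - <<'E'
from h import *
g,a,r,s=cov();print(g,a,r,s['ft_force'],s['finger_gap'],s['q'])
R0=s['tcp_rot']
for b in np.arange(1.1,.2,-.1): print('%.2f'%b,np.round(R0.T@BB@(tabpt(b)-g*[1,0,1])*100,2))
E
```

```text
[-0.09703611  0.00040943  0.26769349] 1.2088390543849916 0.192267360829226 [10.2379532   1.86039417 -4.30307663] 0.024137788811628515 [ -19.95931817  -21.62677235  125.78116711   11.14340249   43.85055592
 -109.65841803]
1.10 [ 1.84 -0.    0.97]
1.00 [ 3.52 -0.01  1.87]
0.90 [ 5.1  -0.01  2.92]
0.80 [ 6.57 -0.01  4.13]
0.70 [ 7.91 -0.02  5.48]
0.60 [ 9.11 -0.02  6.95]
0.50 [10.15 -0.03  8.54]
0.40 [11.03 -0.03 10.22]
0.30 [11.74 -0.04 11.99]
```

>>> drive_tool([
  {"xyz": [1.8,0,0.95],"rot": [0,0,0],"fingers": 2},
  {"xyz": [3.5,0,1.85],"rot": [0,0,0],"fingers": 2},
  {"xyz": [5.1,0,2.9],"rot": [0,0,0],"fingers": 2},
  {"xyz": [6.55,0,4.1],"rot": [0,0,0],"fingers": 2},
  {"xyz": [7.9,0,5.5],"rot": [0,0,0],"fingers": 2},
])

```text
time: 17.95
tcp_pos: [0.473, -0.0107, 0.1631]
tcp_rot: [[-0.83, 0.107, 0.548], [0.091, 0.994, -0.056], [-0.551, 0.003, -0.835]]
ft_force: [13.2, 8.9, 0.3]
finger_gap: 0.0239
```

```bash
python3 - <<'E'
from h import *
g,a,r,s=cov();print(g,a,r,s['ft_force'],s['finger_gap'],s['q'])
R0=s['tcp_rot']
for b in np.arange(.6,-.05,-.1): print('%.2f'%b,np.round(R0.T@BB@(tabpt(b)-g*[1,0,1])*100,2))
E
```

```text
[-0.13222948  0.00068544  0.17894143] 0.7034454332143016 0.1894531210143421 [13.1530677   8.87424478  0.31791457] 0.023890989361768127 [ -21.64560296  -19.39359908  135.57367844   16.24405591   32.43913966
 -116.77470652]
0.60 [ 1.29 -0.01  1.47]
0.50 [ 2.34 -0.01  3.06]
0.40 [ 3.22 -0.02  4.74]
0.30 [ 3.94 -0.02  6.5 ]
0.20 [ 4.47 -0.03  8.33]
0.10 [ 4.82 -0.04 10.2 ]
0.00 [ 4.97 -0.04 12.09]
```

>>> drive_tool([
  {"xyz": [1.1,0.1,1.5],"rot": [0,0,0],"fingers": 2},
  {"xyz": [2.1,0.1,3.1],"rot": [0,0,0],"fingers": 2},
  {"xyz": [2.9,0.1,4.8],"rot": [0,0,0],"fingers": 2},
  {"xyz": [3.6,0.1,6.5],"rot": [0,0,0],"fingers": 2},
  {"xyz": [4.1,0.1,8.3],"rot": [0,0,0],"fingers": 2},
])

```text
time: 18.45
tcp_pos: [0.4848, -0.0121, 0.071]
tcp_rot: [[-0.83, 0.108, 0.548], [0.09, 0.994, -0.059], [-0.551, 0.001, -0.835]]
ft_force: [9.3, 8.0, 5.3]
finger_gap: 0.0239
```

```bash
python3 - <<'E'
from h import *
g,a,r,s=cov();print(g,a,r,s['ft_force'],s['finger_gap'],s['q'])
R0=s['tcp_rot']
for b in [.2,.15,.1,.05,0,-.03]: print('%.2f'%b,np.round(R0.T@BB@(tabpt(b)-g*[1,0,1])*100,2))
E
```

```text
[-0.12036219  0.0006275   0.08681447] 0.2042479884326779 0.18639825664496357 [9.2767734  8.03656985 5.3227668 ] 0.02390982594451919 [ -20.87531649   -2.27329977  136.53175063   31.78371221   15.43218914
 -133.18316907]
0.20 [ 0.38  0.   -0.02]
0.15 [ 0.58 -0.    0.91]
0.10 [ 0.73 -0.    1.85]
0.05 [ 0.83 -0.    2.8 ]
0.00 [ 0.89 -0.    3.75]
-0.03 [ 0.9  -0.    4.32]
```

>>> drive_tool([
  {"xyz": [0.15,0,0.7],"rot": [0,0,0],"fingers": 2},
  {"xyz": [0.3,0,1.4],"rot": [0,0,0],"fingers": 2},
  {"xyz": [0.4,0,2.1],"rot": [0,0,0],"fingers": 2},
  {"xyz": [0.5,0,2.8],"rot": [0,0,0],"fingers": 2},
  {"xyz": [0.5,0,2.8],"rot": [0,0,0],"fingers": 2},
])

```text
time: 18.95
tcp_pos: [0.4967, -0.0134, 0.0453]
tcp_rot: [[-0.83, 0.108, 0.548], [0.09, 0.994, -0.058], [-0.551, 0.001, -0.835]]
ft_force: [7.2, 0.9, 2.4]
finger_gap: 0.024
```

```bash
python3 - <<'E'
from h import *
g,a,r,s=cov();print(g,a,r,s['ft_force'],s['finger_gap'],s['q'])
R0=s['tcp_rot']
for b in [.05,0,-.03]: print('%.2f'%b,np.round(R0.T@BB@(tabpt(b)-g*[1,0,1])*100,2))
E
```

```text
[-0.10840111  0.00061168  0.06120257] 0.05229510346731704 0.18597017270052285 [7.16010994 0.9104505  2.35172082] 0.023954730094236362 [ -20.32450131    4.22360278  134.92323639   43.59556932   11.32067818
 -144.88973345]
0.05 [ 0.42 -0.    0.  ]
0.00 [ 0.48 -0.    0.95]
-0.03 [ 0.49 -0.    1.52]
```

>>> drive_tool([
  {"xyz": [0.05,0,0.4],"rot": [0,0,0],"fingers": 2},
  {"xyz": [0.1,0,0.8],"rot": [0,0,0],"fingers": 2},
  {"xyz": [0.1,0,1.1],"rot": [0,0,0],"fingers": 2},
  {"xyz": [0.1,0,1.1],"rot": [0,0,0],"fingers": 2},
])

```text
time: 19.35
tcp_pos: [0.5011, -0.0138, 0.0359]
tcp_rot: [[-0.83, 0.107, 0.548], [0.09, 0.994, -0.059], [-0.551, 0.0, -0.835]]
ft_force: [-8.1, -0.2, 19.6]
finger_gap: 0.0237
```

```bash
python3 - <<'E'
from h import *
g,a,r,s=cov();print(g,a,r,s['ft_force'],s['finger_gap'],s['q'])
for c in ['scene','top']:
  p=camera(c);
  m=p['color'];cv2.imwrite('pics/%s11c.png'%c,cv2.resize(m[110:310,220:420],None,fx=3,fy=3,interpolation=3)[:,:,::-1])
  C,u,v=cloud(p,np.ones((400,640),bool));Q=(C-OO)@BB
  for xx in np.arange(-.08,.06,.03):
      out=[]
      for yy in (-.088,.088):
        k=(abs(Q[:,1]-yy)<.007)&(abs(Q[:,0]-xx)<.004)&(Q[:,2]>-.01)&(Q[:,2]<.17);out+= [np.median(Q[k,2]) if k.sum() else 0]
      print(c,'%.2f'%xx,np.round(out,4))
E
```

```text
[-0.10403049  0.00067593  0.05180453] -0.0030792817518356178 0.1869038426834192 [-8.13339327 -0.19020572 19.5664067 ] 0.023652127870759702 [ -20.10100515    6.55388284  134.2687071    49.71522002   10.04240214
 -150.97272447]
scene -0.08 [0.0383 0.0322]
scene -0.05 [0.0922 0.0908]
scene -0.02 [0.1123 0.1104]
scene 0.01 [0.1313 0.1303]
scene 0.04 [0.1523 0.15  ]
top -0.08 [0.0727 0.0714]
top -0.05 [0.0925 0.09  ]
top -0.02 [0.1115 0.111 ]
top 0.01 [0.1319 0.13  ]
top 0.04 [0.1514 0.1496]
```

View pics/scene11c.png

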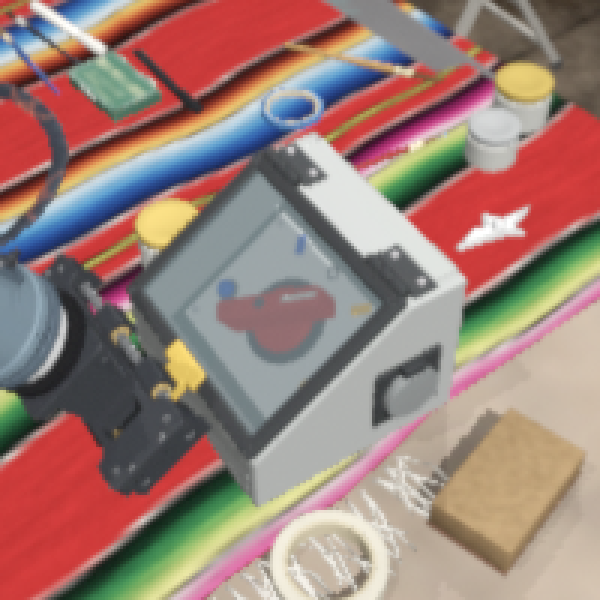

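The cover is down on its stop: 20 N reaction, hand-derived angle about 0, and frame slope 0.65, i.e. 33°. I'll release and back off.

>>> drive_tool([
  {"xyz": [0,0,-0.2],"rot": [0,0,0],"fingers": 2},
  {"xyz": [0,0,-0.2],"rot": [0,0,0],"fingers": 5},
  {"xyz": [0,0,-0.2],"rot": [0,0,0],"fingers": 5},
  {"xyz": [0,0,-0.2],"rot": [0,0,0],"fingers": 5},
  {"xyz": [0,0,-0.2],"rot": [0,0,0],"fingers": 5},
])

```text
time: 19.95
tcp_pos: [0.4972, -0.0123, 0.0349]
tcp_rot: [[-0.833, 0.106, 0.543], [0.09, 0.994, -0.056], [-0.545, 0.002, -0.838]]
ft_force: [0.7, -0.5, 0.2]
finger_gap: 0.0494
```

>>> drive_tool([
  {"xyz": [0,0,-2],"rot": [0,0,0],"fingers": 5},
  {"xyz": [0,0,-4],"rot": [0,0,0],"fingers": 5},
  {"xyz": [0,0,-7],"rot": [0,0,0],"fingers": 5},
  {"xyz": [0,0,-10],"rot": [0,0,0],"fingers": 5},
  {"xyz": [0,0,-11],"rot": [0,0,0],"fingers": 5},
])

```text
time: 20.45
tcp_pos: [0.4376, -0.0064, 0.1293]
tcp_rot: [[-0.832, 0.106, 0.545], [0.089, 0.994, -0.057], [-0.548, 0.001, -0.836]]
ft_force: [0.3, 0.4, -0.7]
finger_gap: 0.0497
```

```bash
python3 - <<'E'
from h import *
g,a,r,s=cov();print(s['ft_force'],s['finger_gap'],s['q'])
for c in ['scene','top']:
  p=camera(c);
  m=p['color'];cv2.imwrite('pics/%s12c.png'%c,cv2.resize(m[110:310,220:420],None,fx=3,fy=3,interpolation=3)[:,:,::-1])
  C,u,v=cloud(p,np.ones((400,640),bool));Q=(C-OO)@BB
  for xx in np.arange(-.08,.06,.03):
      out=[]
      for yy in (-.088,.088):
        k=(abs(Q[:,1]-yy)<.007)&(abs(Q[:,0]-xx)<.004)&(Q[:,2]>-.01)&(Q[:,2]<.17);out+= [np.median(Q[k,2]) if k.sum() else 0]
      print(c,'%.2f'%xx,np.round(out,4))
  for n in ['jar','tape_roll','paper_cup','sanding_block']:
    for q in spot_point(p,n)[:1]: print(n,q['conf'],q['location'])
p=camera('wrist');save(p,'w12')
E
```

```text
[ 0.2977885   0.44596515 -0.67156463] 0.04968090455129604 [ -23.62899052  -21.80715211  141.69602664   19.67347523   29.56503983
 -122.07532254]
scene -0.08 [0.0387 0.0358]
scene -0.05 [0.0938 0.0925]
scene -0.02 [0.1121 0.1123]
scene 0.01 [0.1319 0.1312]
scene 0.04 [0.1518 0.1506]
jar 0.55 [196.2, 277.2]
tape_roll 0.62 [304.8, 326.1]
sanding_block 0.77 [275.1, 390.1]
top -0.08 [0.0744 0.0733]
top -0.05 [0.0941 0.092 ]
top -0.02 [0.1124 0.1114]
top 0.01 [0.132  0.1299]
top 0.04 [0.1512 0.1501]
jar 0.57 [202.9, 260.1]
tape_roll 0.65 [244.3, 388.9]
paper_cup 0.62 [170.8, 268.5]
sanding_block 0.67 [184.5, 409.0]
```

View pics/scene12c.png

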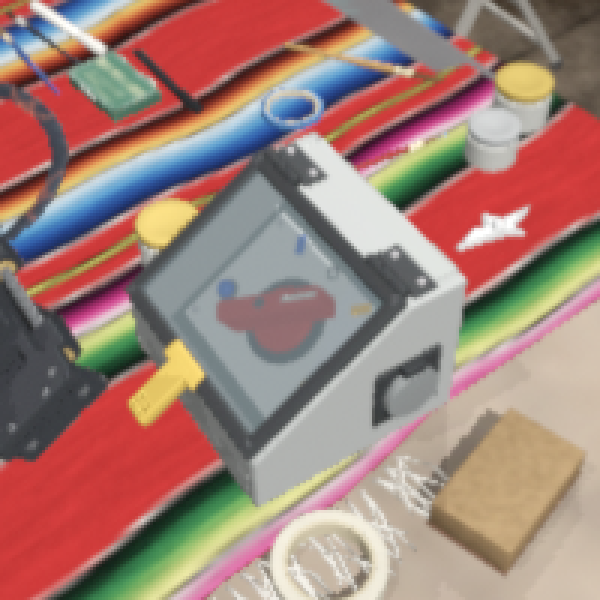

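View pics/w12.png

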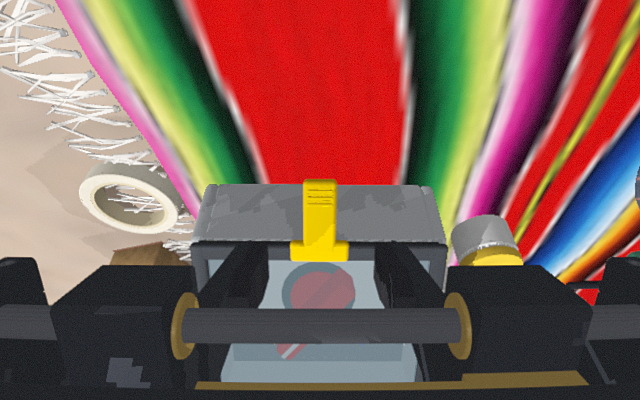

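View pics/top12c.png

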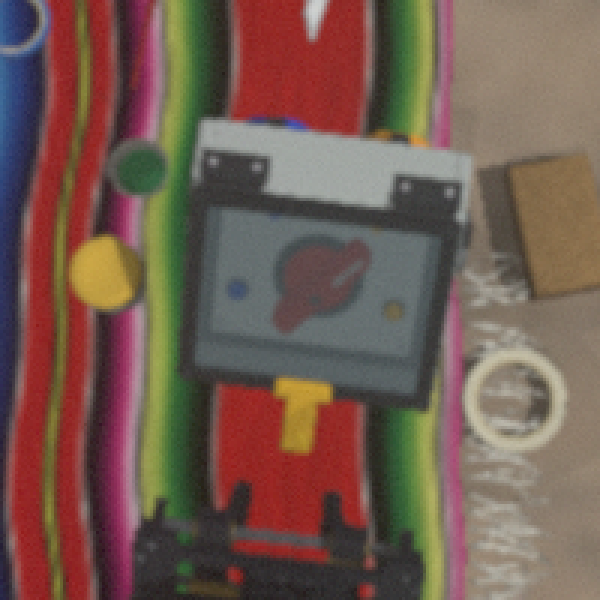

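After release the frame's front edge rose about 1.5–2 mm (0.0727→0.0744), perhaps 0.01 rad. I'll press the tab down with closed fingertips to make sure it's fully shut.

```bash
python3 - <<'E'
from h import *
print(delta(tabpt(0,.185,.011),33,0,back=.019))
E
```

```text
(array([-0.57, -0.17,  8.52]), array([0.003, 0.   , 0.   ]), array([ 0.48841123, -0.01312939,  0.058404  ]))
```

>>> drive_tool([
  {"xyz": [-0.6,-0.2,2],"rot": [0,0,0],"fingers": 0},
  {"xyz": [-0.6,-0.2,4],"rot": [0,0,0],"fingers": 0},
  {"xyz": [-0.6,-0.2,5],"rot": [0,0,0],"fingers": 0},
  {"xyz": [-0.6,-0.2,6],"rot": [0,0,0],"fingers": 0},
  {"xyz": [-0.6,-0.2,7],"rot": [0,0,0],"fingers": 0},
])

```text
time: 21.5
tcp_pos: [0.4808, -0.0128, 0.0712]
tcp_rot: [[-0.833, 0.106, 0.543], [0.09, 0.994, -0.056], [-0.545, 0.002, -0.838]]
ft_force: [0.1, -0.8, 0.3]
finger_gap: 0.012
```

>>> drive_tool([
  {"xyz": [0,0,0.5],"rot": [0,0,0],"fingers": 0},
  {"xyz": [0,0,1.0],"rot": [0,0,0],"fingers": 0},
  {"xyz": [0,0,1.5],"rot": [0,0,0],"fingers": 0},
  {"xyz": [0,0,1.8],"rot": [0,0,0],"fingers": 0},
])

```text
time: 21.9
tcp_pos: [0.4902, -0.0136, 0.0577]
tcp_rot: [[-0.832, 0.105, 0.545], [0.088, 0.994, -0.056], [-0.547, 0.001, -0.837]]
ft_force: [-87.5, 0.7, 107.1]
finger_gap: 0.0006
```

That gave a hard contact: 87/107 N components, about 138 N in all, above the 120 N wrist limit. I underestimated the contact stiffness, so I'm backing off at once.

>>> drive_tool([
  {"xyz": [0,0,-0.5],"rot": [0,0,0],"fingers": 0},
  {"xyz": [0,0,-2],"rot": [0,0,0],"fingers": 0},
  {"xyz": [0,0,-5],"rot": [0,0,0],"fingers": 0},
  {"xyz": [0,0,-8],"rot": [0,0,0],"fingers": 0},
  {"xyz": [0,0,-8],"rot": [0,0,0],"fingers": 0},
])

```text
time: 22.4
tcp_pos: [0.4486, -0.01, 0.1286]
tcp_rot: [[-0.828, 0.106, 0.551], [0.087, 0.994, -0.059], [-0.554, -0.001, -0.832]]
ft_force: [-0.4, 0.3, -0.2]
finger_gap: 0.0009
```

```bash
python3 - <<'E'
from h import *
g,a,r,s=cov();print(s['ft_force'],s['wrist_torque'],s['tcp_pos'],s['q'])
for c in ['scene','top']:
  p=camera(c);
  m=p['color'];cv2.imwrite('pics/%s13c.png'%c,cv2.resize(m[110:310,220:420],None,fx=3,fy=3,interpolation=3)[:,:,::-1])
  C,u,v=cloud(p,np.ones((400,640),bool));Q=(C-OO)@BB
  for xx in np.arange(-.08,.06,.03):
      out=[]
      for yy in (-.088,.088):
        k=(abs(Q[:,1]-yy)<.007)&(abs(Q[:,0]-xx)<.004)&(Q[:,2]>-.01)&(Q[:,2]<.17);out+= [np.median(Q[k,2]) if k.sum() else 0]
      print(c,'%.2f'%xx,np.round(out,4))
E
```

```text
[-0.4087301   0.30727465 -0.23217339] [0.020313  0.1833952 0.0061309] [ 0.44864055 -0.01003663  0.12859042] [ -23.40823886  -19.41156509  140.49192948   20.507523     27.99826999
 -122.88244206]
scene -0.08 [0.0411 0.0305]
scene -0.05 [0.0933 0.0914]
scene -0.02 [0.1123 0.1111]
scene 0.01 [0.1312 0.1299]
scene 0.04 [0.152  0.1496]
top -0.08 [0.0744 0.0707]
top -0.05 [0.0922 0.0921]
top -0.02 [0.1118 0.1108]
top 0.01 [0.1307 0.1303]
top 0.04 [0.1513 0.1502]
```

View pics/scene13c.png

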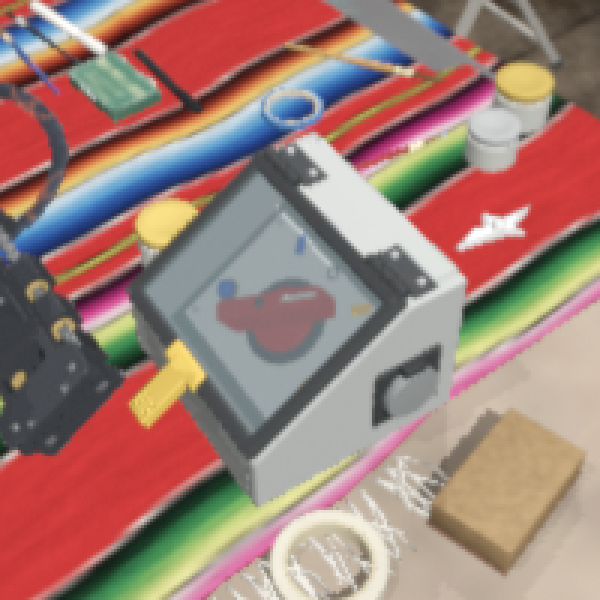

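View pics/top13c.png

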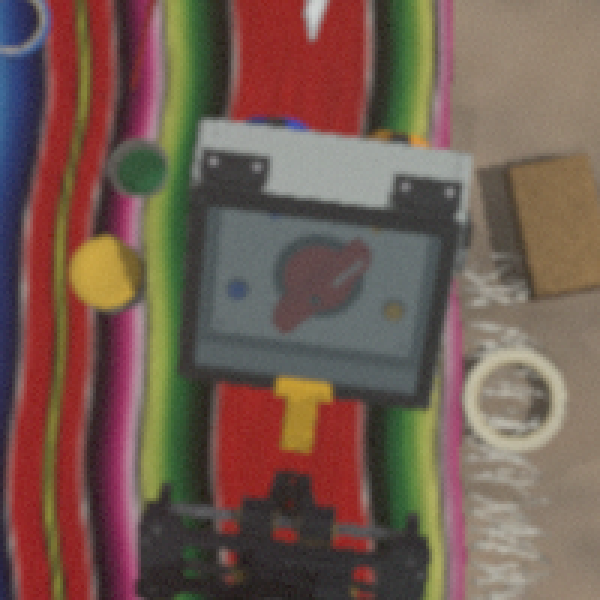

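The cover is shut, the handle is at amber and the surroundings are unmoved. The hand is clear, so I'm handing in.

```bash
python3 -c "
from station import *
print(hand_in())"
```

```text
the job is handed in; nothing more can be done
None
```

The changeover was done in the order asked, but my last press on the cover tab went over the 120 N wrist-force limit, so the run probably fails on that rule. I handed it in at about 22.5 s of the 61 s.

**What was done**
- I swung the cover up to its stop.
- I turned the handle from the blue mark to centre-off and left it there for over 3 s.
- I turned the handle on to the amber mark.
- I lowered the cover by its tab until it rested on its stop, let go and backed the hand clear.

**Last checks**
- **Handle:** the pointer is on the amber mark in both the scene and top pictures.
- **Cover:** the frame slopes at about 33°, which is shut. The depth readings can't resolve a gap smaller than about 2 mm.
- **Jar, cup, tape and block:** they look unmoved in the pictures.
- **Robot:** nothing was touching it, with under 1 N at the wrist.

**What went wrong**
- After release the depth readings suggested the cover's front edge had risen 1–2 mm, so I pressed the tab down with closed fingertips.
- I misjudged how stiff that contact would be. The wrist read about 138 N (-87.5, 0.7, 107.1), and I backed off at once.
- The press may not have been needed: the depth readings afterwards were within noise of those before it.

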